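# Swap two repair-job totes and stack the empties on them, turned

### The job

The cooler tote and the battery tote are standing on each other's base plate: swap them, so that the cooler tote stands on the wooden plate and the battery tote on the steel one, each centred and lined up lengthwise (facing either way); the rubber pad is free to park one on. Stack the deep, undivided empty tote on the cooler tote and the low, three-compartment one on the battery tote, each squarely and turned end for end to the tote beneath, so that it stands level on the rim instead of nesting onto the contents. Tip no tote over and leave the screw jar where it is.

Things in the scene. Friction and masses are not known exactly. Their poses are not given: they have to be found in the camera images.
- tote_cooler: Pale blue tote, 150 (x) by 60 (y) by 62 mm high with its feet; starts on the steel plate. Plain upright long sides: grip across the 60 mm, mid-length, 35 to 50 mm up. Origin: centre of its footprint, underside of the feet; z up; x points to its front, the end with the cut-down wall and pull lip (lip ends at x = 85 mm). Holds a finned aluminium cooler, fixed, top at 70 mm. 0.2 to 0.4 kg.
- tote_battery: Tote of the same shape, size, axes and grip as the cooler tote; holds two long black battery packs, fixed, top at 69 mm; 0.25 to 0.5 kg; starts on the wooden plate. All totes: four feet 16 mm high, 12 long, 10 wide at x = +50 and -30, y = +-25 mm; in the 10 mm wide rim, at the same x and y, four notches 24 mm long, 16 mm deep.
- tote_deep: The deeper empty tote, undivided: same shape, size (62 mm high), axes and grip as the cooler tote, 0.09 to 0.16 kg, on the bench. Put on a loaded tote facing the same way, any tote's feet drop into the notches and it nests down onto the contents; turned end for end, its feet stand on the rim and its origin is 62 mm above the origin of the tote below.
- tote_low: The lower empty tote, split into three compartments by two low cross walls: as the deep one (same footprint, feet, notches, axes, stacking) but only 46 mm high to its rim; grip across its 60 mm width at mid-length, 32 to 40 mm above its underside. 0.07 to 0.14 kg, on the bench.
- plate_steel: Bare steel base plate fixed to the bench, 190 (x) by 88 (y) by 10 mm thick. Origin: centre of its underside on the bench; its top is 10 mm above; x along its length.
- plate_wood: Plywood base plate fixed to the bench, 190 (x) by 88 (y) by 10 mm thick. Origin: centre of its underside on the bench; its top is 10 mm above; x along its length.
- pad: Black rubber pad fixed flat on the bench, 180 (x) by 80 (y) by 4 mm thick, empty: the free spot. Origin: centre of its underside on the bench; its top is 4 mm above; x along its length.
- tote_deep_front (a point): Point at the front end (cut-down wall) of the deep empty tote: 75 mm along its x from its origin, 32 mm up. Shows which way it faces.
- tote_low_front (a point): Point at the front end (cut-down wall) of the low empty tote: 75 mm along its x from its origin, 32 mm up. Shows which way it faces.
- screw_jar: Bystander: clear jar of screws with a white cap, 46 mm across, 64 mm high, standing on the bench behind the totes. Origin: centre of its underside.
Not all that is in view belongs to the job. What is shaped like the plate_wood but green is not meant. What is shaped like the tote_cooler but red is not meant.

How it is judged:
By the outcome, as a careful person would: the job done as asked, in the order asked, and still so for the second after the job is handed in, with the robot touching nothing.
It also fails if it takes over 125 s, if anything falls off the work surface, if the arm or the gripper's body presses on something with over 40 N, if the wrist force passes 120 N, or if a joint passes its speed limit or range.

### The arm

A 6-joint arm with a two-finger parallel gripper is mounted at the origin on the work surface. World frame = base frame: x ahead of the robot, y to its left, z up, the work surface at z = 0. Lengths are in mm, angles in rad, forces in N, time in s.
With the tool pointing down it reaches from about 325 to 1000 mm from the base axis. Payload 5.1 kg.
Tool frame: the origin (TCP) lies between the finger pads; the fingertips stand 25 mm ahead of it and the grasp point (between the pads) lies 6 mm ahead of it; z points along the fingers, y is the line along which they close (so a half turn about z gives the same grasp; the last joint's range is limited). The gripper opens to 85 mm and grips with 20 to 120 N. Pads are 22 mm wide; open, the fingers measure 114 mm over their backs; the gripper's body (76 mm by 85 mm) begins 54 mm behind the grasp point. The pads swing forward as they close: fully open they stand 13 mm farther back than shut.
Start: joints at [-1.244, 0.124, 1.65, -0, 1.367, -0.083], TCP at [258.944, -596.182, 256.322] pointing down, gripper open.
Joint ranges: [-2.61, 2.61], [-1.02, 2.33], [0.03, 2.71], [-1.35, 4.49], [0.32, 2.68], [-2.91, 2.91]. Speed limits (rad/s): [2.57, 2.57, 3.14, 3.14, 3.14, 3.14].

### API

Orientations are given as a unit quaternion [w, x, y, z].
In Python, from bench import read_state, snapshot, sign_off gives the robot as it stands.
- The arm moves only by the tool send_rows, never from a script. Its arguments are lists of equal length, an entry for each row: "dp": the shift along the tool's x, y, z in units of 20 mm (1.0 is 20 mm), a list of three; "delta_rot": the turn, a rotation vector about the tool's x, y, z in units of 0.08 rad (1.0 is 0.08 rad), a list of three; "grip": the finger opening in mm, from 0 to 85.4. In form: {"dp": [[tx, ty, tz], ...], "delta_rot": [[wx, wy, wz], ...], "grip": [grip, ...]}. A call has 1 to 8 rows; each row shifts and turns the commanded pose from where the row before left it, along the tool's axes as they then stand; what a row does not reach is not made up. A row lasts 1/8 s, in which the tool goes at most 62.5 mm and 10.7 degrees, less where a joint would pass 70% of its speed; a pose out of reach is approached as far as the arm can. A call with a number of a shift or a turn outside -1 to 1 is refused whole. A call with a gripper value outside its range is refused whole. The fingers move at their own pace and stop on an object; the grip force is fixed at half the most. Time passes only in rows, so rows that do not move let the fingers close. It gives the time, the measured TCP pose, the force, the opening and the grip force at its end, in the units of the state.
- read_state(): the state, without advancing time (a new reading comes with each control period).
- snapshot(name): name is "scene" or "side" or "wrist"; returns a dict with "frame" (384x512x3 uint8, red, green, blue), "K" (3x3 intrinsics, pixels), "T" (4x4, takes a point from camera to world coordinates). Camera axes: x right, y down, z forward; pixel columns grow to the right and rows downward; lengths in mm; the calibration is good to about 2 mm. The wrist camera is an equidistant fisheye: a pixel r from the principal point sees the ray r / f radians off the axis. A picture is of the moment at which its call begins. There is no depth.
- sign_off(): hands the job in; it is judged then, once.
The state is a dict: "time": time; "q": joint angles; "dq": joint speeds; "joint_torque": joint torques, N m; "tool_pos": TCP position; "tcp_rot": TCP orientation; "wrist_force": force on the tool from outside, world axes, zero at the start; "torque": the same for the moment, N m; "finger_gap": opening from 0.0 (shut) to 1.0 (fully open); "grip_force": force on a finger pad.
Only numpy, scipy, OpenCV 4.12 (cv2) and the standard library are available. Lean on these libraries where they do the work, as an engineer would, in place of code of your own. Each camera call takes 0.05 s, during which the arm holds its last target. There are 200 camera calls.

## Working session

There is one attempt and no reset: what is moved stays moved. The work goes in short steps, Python scripts to look and compute and a tool call to move; the robot and the scene stay as the last step left them, time stands still between calls to the robot, and variables do not carry over. Pictures are saved under pics/ and viewed, at most 17 in all, crops included, and the job is handed in when it is done.

Besides the shell and the picture viewer there is one more tool, called after "Call:" by a JSON object that holds its "fn" and its "kwargs", one argument or row to a line. send_rows: Moves the arm, as the interface text tells. Shifts and turns lie within -1 to 1; 1 stands for 20 mm of shift or 0.08 rad of turn. Its arguments: {"type":"object","properties":{"dp":{"type":"array","items":{"type":"array","items":{"type":"number","minimum":-1,"maximum":1}}},"delta_rot":{"type":"array","items":{"type":"array","items":{"type":"number","minimum":-1,"maximum":1}}},"grip":{"type":"array","items":{"type":"number"}}},"required":["dp","delta_rot","grip"]}

```bash
mkdir -p pics; ls; python3 - <<'E'
from bench import *
import cv2,numpy as np
for n in ["scene","side","wrist"]:
    s=snapshot(n); np.savez(f"pics/{n}0.npz",**s); cv2.imwrite(f"pics/{n}0.png",s["frame"][:,:,::-1])
    print(n,s["K"].round(1).tolist(),s["T"].round(3).tolist())
print(read_state())
E
```

```text
pics
scene [[348.3, 0.0, 259.1], [0.0, 348.3, 185.9], [0.0, 0.0, 1.0]] [[-0.575, 0.679, -0.457, 926.648], [0.818, 0.468, -0.333, 321.34], [-0.013, -0.565, -0.825, 833.647], [0.0, 0.0, 0.0, 1.0]]
side [[395.0, 0.0, 262.1], [0.0, 395.0, 188.8], [0.0, 0.0, 1.0]] [[-0.779, -0.349, 0.521, -103.713], [-0.627, 0.411, -0.662, 765.217], [0.017, -0.842, -0.539, 666.396], [0.0, 0.0, 0.0, 1.0]]
wrist [[297.3, 0.0, 251.6], [0.0, 297.3, 190.2], [0.0, 0.0, 1.0]] [[0.398, -0.877, -0.27, 328.968], [-0.917, -0.381, -0.116, -565.731], [-0.001, 0.294, -0.956, 372.455], [0.0, 0.0, 0.0, 1.0]]
{'time': 0.15, 'q': array([-1.24364228e+00,  1.24394968e-01,  1.65136103e+00, -2.03025529e-05,
        1.36747290e+00, -8.26264401e-02]), 'dq': array([-0.00087892, -0.00098936, -0.0026736 , -0.0003508 ,  0.00046605,
       -0.00106327]), 'joint_torque': array([ 4.67149875e-04, -4.24225688e+01, -3.66014135e+01, -2.84727446e-05,
        4.66508223e-03, -1.46630953e-06]), 'tool_pos': array([ 258.78079682, -595.80094484,  255.30924994]), 'tcp_rot': array([-8.10801831e-04,  9.79082575e-01,  2.03461646e-01, -1.09643893e-04]), 'wrist_force': array([ 0.68655964, -0.57937808,  0.17568118]), 'torque': array([-0.01191214,  0.00793565,  0.03823269]), 'grip_force': 0.0, 'finger_gap': 0.998767784560137}
```

View pics/scene0.png

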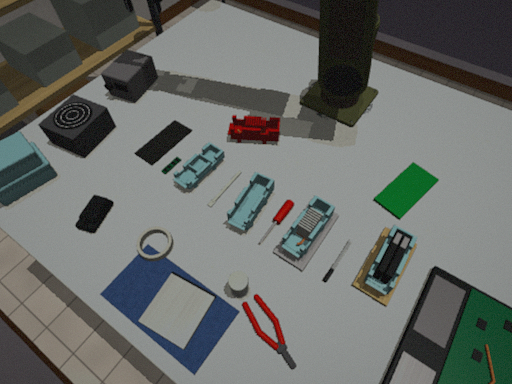

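View pics/side0.png

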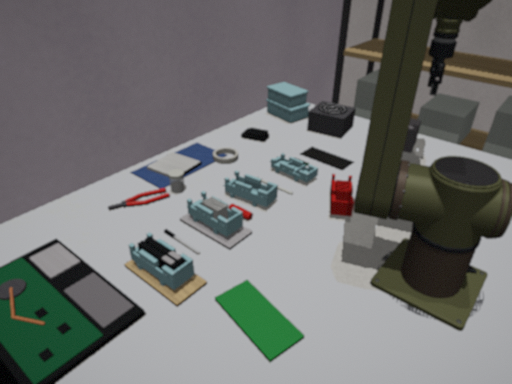

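```bash
python3 - <<'E'
import cv2,numpy as np
a=cv2.imread("pics/scene0.png")[100:310,130:430]
cv2.imwrite("pics/c1.png",cv2.resize(a,(800,560),interpolation=cv2.INTER_CUBIC))
a=cv2.imread("pics/side0.png")[130:310,110:370]
cv2.imwrite("pics/c2.png",cv2.resize(a,(800,554),interpolation=cv2.INTER_CUBIC))
E
```

```text
(no output)
```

View pics/c1.png

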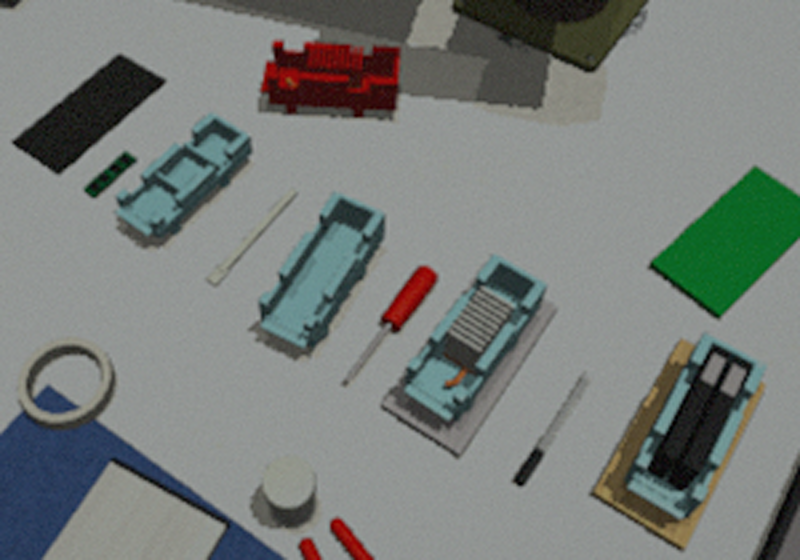

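View pics/c2.png

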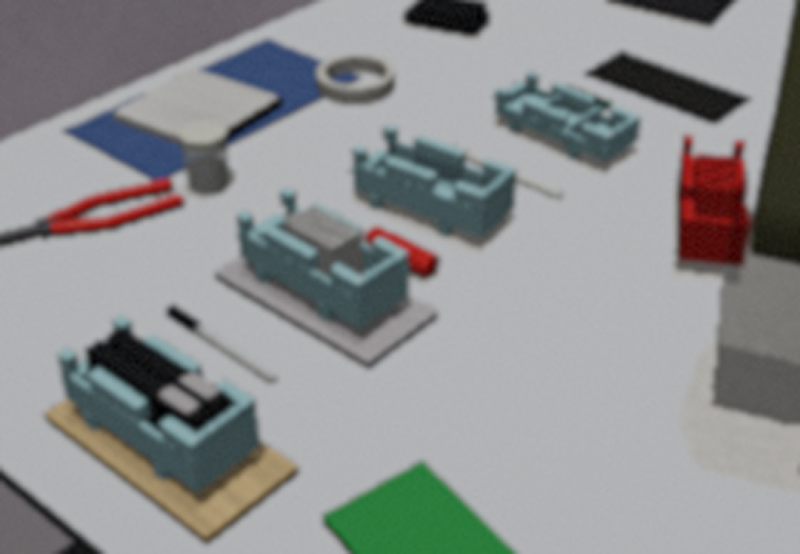

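The crops show these. Empty totes: three-compartment low at scene (200,166), undivided deep at (251,202). Loaded totes: finned cooler on steel at (308,228), battery on wood at (390,262). Free pad: (164,142). Lookalikes rejected: red tote (254,128), green plate (406,190), stacked pale totes at the back (20,170), dark box (95,213). All four fronts (posts, cut-down wall) point lower-left, which is away from the base.

```bash
cat > h.py <<'E'
import cv2,numpy as np
from bench import *
def snap(n,tag=None):
    s=snapshot(n)
    if tag: cv2.imwrite(f"pics/{tag}.png",s["frame"][:,:,::-1])
    return s
def cast(s,uv,z,fish=False):
    K,T=s["K"],s["T"]; uv=np.asarray(uv,float).reshape(-1,2)
    p=(uv-K[:2,2])/K[0,0]
    if fish:
        r=np.linalg.norm(p,axis=1,keepdims=True)+1e-9; d=np.hstack([p/r*np.sin(r),np.cos(r)])
    else: d=np.hstack([p,np.ones((len(p),1))])
    d=d@T[:3,:3].T; o=T[:3,3]
    return (o+d*((z-o[2])/d[:,2:]))[:,:2]
def mask(s,lo,hi):
    h=cv2.cvtColor(cv2.GaussianBlur(s["frame"],(3,3),0),cv2.COLOR_RGB2HSV)
    return cv2.morphologyEx(cv2.inRange(h,np.array(lo),np.array(hi)),cv2.MORPH_CLOSE,np.ones((3,3)))
def blobs(m,amin=150):
    return [c for c in cv2.findContours(m,cv2.RETR_EXTERNAL,cv2.CHAIN_APPROX_NONE)[0] if cv2.contourArea(c)>amin]
def rect(p):
    (cx,cy),(w,h),a=cv2.minAreaRect(p.astype(np.float32))
    if w<h: w,h,a=h,w,a+90
    return np.array([cx,cy,w,h,(a+90)%180-90]).round(1)
E
python3 - <<'E'
from h import *
S={n:dict(np.load(f"pics/{n}0.npz")) for n in ["scene","side"]}
for n,px in [("scene",[(200,166),(180,182),(251,215),(308,228),(390,262),(164,142),(278,262),(345,262),(375,290),(237,282)]),("side",[(252,192),(215,215),(163,262)])]:
    h=cv2.cvtColor(S[n]["frame"],cv2.COLOR_RGB2HSV)
    print(n,[h[v-1:v+2,u-1:u+2].reshape(-1,3).mean(0).round().tolist() for u,v in px])
for n in S:
  m=mask(S[n],(80,50,40),(105,255,255))
  for c in blobs(m):
    print(n,c.reshape(-1,2).mean(0).round(),cv2.contourArea(c),rect(cast(S[n],c,55)))
E
```

```text
scene [[90.0, 70.0, 143.0], [90.0, 68.0, 143.0], [91.0, 69.0, 107.0], [40.0, 13.0, 108.0], [90.0, 60.0, 21.0], [64.0, 66.0, 28.0], [73.0, 7.0, 151.0], [78.0, 6.0, 149.0], [33.0, 95.0, 71.0], [44.0, 12.0, 149.0]]
side [[93.0, 57.0, 149.0], [35.0, 6.0, 79.0], [91.0, 74.0, 21.0]]
scene [390. 259.] 1606.0 [ 4.871e+02  3.808e+02  1.730e+02  5.960e+01 -2.000e-01]
scene [307. 227.] 866.5 [523.4 175.9 174.   65.8  -1.3]
scene [250. 201.] 1297.0 [544.   14.7 173.   71.1   6.1]
scene [198. 166.] 1009.5 [ 533.2 -173.   160.8   78.2   -2.7]
scene [ 19. 168.] 2491.0 [ 832.9 -616.5  244.9  151.1   78.7]
side [162. 265.] 1031.5 [4.789e+02 3.901e+02 1.790e+02 8.530e+01 2.000e-01]
side [215. 217.] 722.5 [513.3 190.7 182.7  96.3  -1.2]
side [250. 188.] 869.5 [516.   37.2 168.6 113.4   5.9]
side [294. 168.] 525.5 [ 491.  -145.7  156.3   95.9   -4.6]
side [287. 101.] 1123.5 [ 863.1 -635.4  467.7  177.9  -51.9]
```

Call:
{"fn": "send_rows", "kwargs": {
  "dp": [
    [0.7,-1,0],
    [0.7,-1,0],
    [0.7,-1,0],
    [0.7,-1,0],
    [0.7,-1,0],
    [0.7,-1,0],
    [0.7,-1,0],
    [0.7,-1,0]
  ],
  "delta_rot": [
    [0,0,0.855],
    [0,0,0.855],
    [0,0,0.855],
    [0,0,0.855],
    [0,0,0.855],
    [0,0,0.855],
    [0,0,0],
    [0,0,0]
  ],
  "grip": [85,85,85,85,85,85,85,85]
}}

```text
time: 1.15
tool_pos: [340.1, -419.8, 256.0]
tcp_rot: [-0.0, 1.0, -0.0, -0.0]
wrist_force: [1.0, -0.1, 0.1]
finger_gap: 1.0
grip_force: 0.0
```

Call:
{"fn": "send_rows", "kwargs": {
  "dp": [
    [0.8,-1,0],
    [0.8,-1,0],
    [0.8,-1,0],
    [0.8,-1,0],
    [0.8,-1,0],
    [0.8,-1,0],
    [0.8,-1,0],
    [0.8,-1,0]
  ],
  "delta_rot": [
    [0,0,0],
    [0,0,0],
    [0,0,0],
    [0,0,0],
    [0,0,0],
    [0,0,0],
    [0,0,0],
    [0,0,0]
  ],
  "grip": [85,85,85,85,85,85,85,85]
}}

```text
time: 2.15
tool_pos: [468.2, -259.9, 255.9]
tcp_rot: [-0.0, 1.0, -0.0, -0.0]
wrist_force: [0.1, 1.0, -0.7]
finger_gap: 0.999
grip_force: 0.0
```

Call:
{"fn": "send_rows", "kwargs": {
  "dp": [
    [0,-1,0],
    [0,-1,0],
    [0,-1,0],
    [0,-1,0],
    [0,-1,0]
  ],
  "delta_rot": [
    [0,0,0],
    [0,0,0],
    [0,0,0],
    [0,0,0],
    [0,0,0]
  ],
  "grip": [85,85,85,85,85]
}}

```text
time: 2.78
tool_pos: [467.8, -159.5, 256.4]
tcp_rot: [0.0, 1.0, -0.0, 0.0]
wrist_force: [0.5, -1.0, 0.4]
finger_gap: 0.994
grip_force: 0.0
```

```bash
python3 - <<'E'
from h import *
s=snap("wrist","w1"); np.savez("pics/w1.npz",**s); print(s["T"].round(2).tolist())
m=mask(s,(80,45,40),(105,255,255))
for c in blobs(m,500):
    print(c.reshape(-1,2).mean(0).round(),cv2.contourArea(c),rect(cast(s,c,46,True)),rect(cast(s,c,62,True)))
E
```

```text
[[-0.0, -0.96, -0.29, 544.12], [-1.0, 0.0, 0.0, -159.32], [0.0, 0.29, -0.96, 373.73], [0.0, 0.0, 0.0, 1.0]]
[ 19. 138.] 2746.5 [517.2 169.1 176.4  87.5 -11.3] [518.5 153.1 167.8  83.3 -11.3]
[281. 114.] 4382.5 [ 523.  -188.9  155.5   59.    -3. ] [ 524.  -187.5  147.9   56.1   -3. ]
[113. 118.] 6246.5 [539.2   6.9 156.1  85.2   6.2] [539.4  -1.2 148.5  81.    6.2]
```

View pics/w1.png

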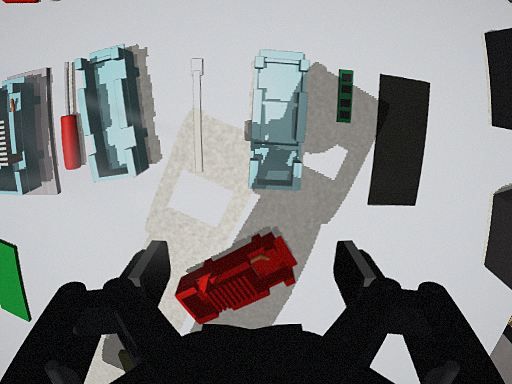

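The wrist view shows the low tote at (280,118) and the deep one at (113,118). The cooler tote is at (25,130) and the pad at (402,140). Both empty totes have their cut-down fronts up in the image, which is +x.

Call:
{"fn": "send_rows", "kwargs": {
  "dp": [
    [0,-1,0],
    [0,-1,0],
    [0,-1,0],
    [0,-1,0],
    [0,-1,0],
    [0,-1,0],
    [0,-1,0],
    [0,-1,0]
  ],
  "delta_rot": [
    [0,0,0],
    [0,0,0],
    [0,0,0],
    [0,0,0],
    [0,0,0],
    [0,0,0],
    [0,0,0],
    [0,0,0]
  ],
  "grip": [85,85,85,85,85,85,85,85]
}}

```text
time: 3.82
tool_pos: [467.9, 0.5, 256.3]
tcp_rot: [-0.0, 1.0, -0.0, 0.0]
wrist_force: [1.0, 0.9, 0.1]
finger_gap: 0.991
grip_force: 0.0
```

Call:
{"fn": "send_rows", "kwargs": {
  "dp": [
    [0,-1,0],
    [0,-1,0],
    [0,-1,0],
    [0,-1,0],
    [0,-1,0],
    [0,-1,0],
    [0,-1,0],
    [0,-1,0]
  ],
  "delta_rot": [
    [0,0,0],
    [0,0,0],
    [0,0,0],
    [0,0,0],
    [0,0,0],
    [0,0,0],
    [0,0,0],
    [0,0,0]
  ],
  "grip": [85,85,85,85,85,85,85,85]
}}

```text
time: 4.82
tool_pos: [467.8, 160.4, 256.3]
tcp_rot: [-0.0, 1.0, -0.0, -0.0]
wrist_force: [0.1, 0.1, -0.1]
finger_gap: 0.995
grip_force: 0.0
```

```bash
python3 - <<'E'
from h import *
s=dict(np.load("pics/w1.npz"))
m=mask(s,(0,0,0),(180,255,45)); m[:,:370]=0; m[:,440:]=0; m[215:]=0; m[:65]=0
for c in blobs(m,500): print("pad",rect(cast(s,c,4,True)))
s=snap("wrist","w2"); np.savez("pics/w2.npz",**s)
m=mask(s,(80,45,40),(105,255,255))
for c in blobs(m,500):
    p=cast(s,c,70,True)
    print(c.reshape(-1,2).mean(0).round(),cv2.contourArea(c),rect(p),p.min(0).round(),p.max(0).round())
E
```

```text
pad [ 497.9 -362.   176.6   78.3   -1.6]
[ 81. 134.] 2006.5 [519.9 353.8 129.5  71.7  31.7] [449. 324.] [568. 414.]
[239. 144.] 2617.0 [501.7 177.5 111.8  58.6  -2.1] [445. 148.] [557. 209.]
[487. 134.] 3706.5 [ 524.8 -147.3  144.4   92.6   -2.7] [ 452. -194.] [ 597. -100.]
[379. 109.] 7338.5 [537.8  23.6 149.8  75.5   6. ] [462. -21.] [614.  65.]
```

View pics/w2.png

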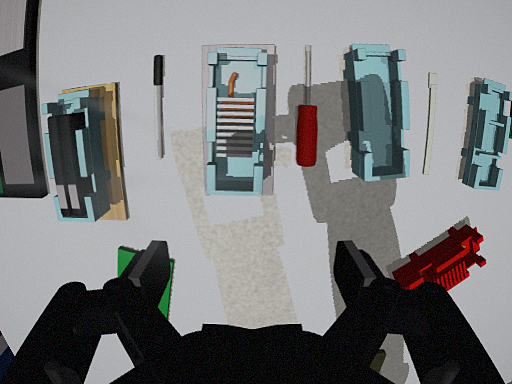

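Above the cooler tote, the wrist view shows its front (lip and orange pipe) at the top (240,50) and its back wall at (235,193). The screwdriver (307,130) and pen (158,100) are clear of the fingers. Descend and grip.

Call:
{"fn": "send_rows", "kwargs": {
  "dp": [
    [0.9,-0.28,0],
    [0.9,-0.28,0],
    [0.83,-0.28,0],
    [0,0,1],
    [0,0,1],
    [0,0,1],
    [0,0,1],
    [0,0,1]
  ],
  "delta_rot": [
    [0,0,0],
    [0,0,0],
    [0,0,0.46],
    [0,0,0],
    [0,0,0],
    [0,0,0],
    [0,0,0],
    [0,0,0]
  ],
  "grip": [85,85,85,85,85,85,85,85]
}}

```text
time: 5.88
tool_pos: [520.4, 175.9, 154.7]
tcp_rot: [0.0, 1.0, -0.019, -0.0]
wrist_force: [1.3, 0.7, -0.2]
finger_gap: 0.995
grip_force: 0.0
```

Call:
{"fn": "send_rows", "kwargs": {
  "dp": [
    [0,0,1],
    [0,0,1],
    [0,0,1],
    [0,0,1],
    [0,0,1],
    [0,0,0],
    [0,0,0]
  ],
  "delta_rot": [
    [0,0,0],
    [0,0,0],
    [0,0,0],
    [0,0,0],
    [0,0,0],
    [0,0,0],
    [0,0,0]
  ],
  "grip": [85,85,85,85,85,85,50]
}}

```text
time: 6.75
tool_pos: [521.3, 176.2, 56.7]
tcp_rot: [-0.0, 1.0, -0.019, 0.0]
wrist_force: [-1.0, -0.1, 0.4]
finger_gap: 0.811
grip_force: 0.0
```

Call:
{"fn": "send_rows", "kwargs": {
  "dp": [
    [0,0,0],
    [0,0,0],
    [0,0,0],
    [0,0,0],
    [0,0,0]
  ],
  "delta_rot": [
    [0,0,0],
    [0,0,0],
    [0,0,0],
    [0,0,0],
    [0,0,0]
  ],
  "grip": [50,50,50,50,50]
}}

```text
time: 7.38
tool_pos: [521.8, 176.3, 57.6]
tcp_rot: [-0.0, 1.0, -0.019, 0.001]
wrist_force: [1.5, 1.6, 5.1]
finger_gap: 0.699
grip_force: 65.7
```

Call:
{"fn": "send_rows", "kwargs": {
  "dp": [
    [0,0,-1],
    [0,0,-1],
    [0,0,-1],
    [0,0,-1],
    [0,0,-1],
    [0,1,0],
    [0,1,0],
    [0,1,0]
  ],
  "delta_rot": [
    [0,0,0],
    [0,0,0],
    [0,0,0],
    [0,0,0],
    [0,0,0],
    [0,0,0],
    [0,0,0],
    [0,0,0]
  ],
  "grip": [50,50,50,50,50,50,50,50]
}}

```text
time: 8.38
tool_pos: [517.7, 114.2, 155.2]
tcp_rot: [0.0, 1.0, -0.019, -0.001]
wrist_force: [0.8, 0.4, -3.0]
finger_gap: 0.695
grip_force: 65.5
```

Call:
{"fn": "send_rows", "kwargs": {
  "dp": [
    [0,1,0],
    [0,1,0],
    [0,1,0],
    [0,1,0],
    [0,1,0],
    [0,1,0],
    [0,1,0],
    [0,1,0]
  ],
  "delta_rot": [
    [0,0,0],
    [0,0,0],
    [0,0,0],
    [0,0,0],
    [0,0,0],
    [0,0,0],
    [0,0,0],
    [0,0,0]
  ],
  "grip": [50,50,50,50,50,50,50,50]
}}

```text
time: 9.38
tool_pos: [511.5, -45.5, 155.3]
tcp_rot: [-0.0, 1.0, -0.019, -0.001]
wrist_force: [-0.7, -0.1, -3.4]
finger_gap: 0.695
grip_force: 65.5
```

Call:
{"fn": "send_rows", "kwargs": {
  "dp": [
    [0,1,0],
    [0,1,0],
    [0,1,0],
    [0,1,0],
    [0,1,0],
    [0,1,0],
    [0,1,0],
    [0,1,0]
  ],
  "delta_rot": [
    [0,0,0],
    [0,0,0],
    [0,0,0],
    [0,0,0],
    [0,0,0],
    [0,0,0],
    [0,0,0],
    [0,0,0]
  ],
  "grip": [50,50,50,50,50,50,50,50]
}}

```text
time: 10.38
tool_pos: [506.5, -205.0, 156.3]
tcp_rot: [-0.0, 1.0, -0.019, 0.0]
wrist_force: [-0.2, 0.3, -2.6]
finger_gap: 0.692
grip_force: 65.5
```

Call:
{"fn": "send_rows", "kwargs": {
  "dp": [
    [0,1,0],
    [0,1,0],
    [0,1,0],
    [0,1,0],
    [0,1,0],
    [0,1,0],
    [0,1,0],
    [0,0.9,0]
  ],
  "delta_rot": [
    [0,0,0],
    [0,0,0],
    [0,0,0],
    [0,0,0],
    [0,0,0],
    [0,0,0],
    [0,0,0],
    [0,0,0]
  ],
  "grip": [50,50,50,50,50,50,50,50]
}}

```text
time: 11.38
tool_pos: [500.6, -363.0, 156.3]
tcp_rot: [-0.0, 1.0, -0.019, 0.0]
wrist_force: [0.4, -0.3, -2.3]
finger_gap: 0.695
grip_force: 65.5
```

Call:
{"fn": "send_rows", "kwargs": {
  "dp": [
    [0,0,1],
    [0,0,1],
    [0,0,1],
    [0,0,1],
    [0,0,1],
    [0,0,0.2],
    [0,0,0],
    [0,0,0]
  ],
  "delta_rot": [
    [0,0,0],
    [0,0,0],
    [0,0,0],
    [0,0,0],
    [0,0,0],
    [0,0,0],
    [0,0,0],
    [0,0,0]
  ],
  "grip": [50,50,50,50,50,50,50,85]
}}

```text
time: 12.38
tool_pos: [501.1, -361.9, 52.6]
tcp_rot: [0.0, 1.0, -0.019, 0.0]
wrist_force: [-0.7, 0.4, -0.2]
finger_gap: 0.882
grip_force: 0.0
```

Call:
{"fn": "send_rows", "kwargs": {
  "dp": [
    [0,0,0],
    [0,0,0],
    [0,0,0],
    [0,0,-1],
    [0,0,-1],
    [0,0,-1],
    [0,0,-1],
    [0,0,-1]
  ],
  "delta_rot": [
    [0,0,0],
    [0,0,0],
    [0,0,0],
    [0,0,0],
    [0,0,0],
    [0,0,0],
    [0,0,0],
    [0,0,0]
  ],
  "grip": [85,85,85,85,85,85,85,85]
}}

```text
time: 13.38
tool_pos: [500.8, -361.7, 154.2]
tcp_rot: [0.0, 1.0, -0.019, 0.0]
wrist_force: [0.0, -0.3, 0.0]
finger_gap: 0.996
grip_force: 0.0
```

```bash
python3 - <<'E'
from h import *
for n in ["scene","side"]:
    s=snap(n,n+"1"); np.savez(f"pics/{n}1.npz",**s)
    d=dict(np.load(f"pics/{n}0.npz"))["frame"].astype(int)
    # steel: grey, low-sat region differing from bench
    h=cv2.cvtColor(cv2.GaussianBlur(s["frame"],(3,3),0),cv2.COLOR_RGB2HSV)
    u,v=(308,228) if n=="scene" else (215,228)
    print(n,[h[v+k-1:v+k+2,u-1:u+2].reshape(-1,3).mean(0).round().tolist() for k in (-6,0,6)], h[v+40,u-30].tolist())
a=np.hstack([cv2.resize(cv2.imread("pics/scene1.png")[190:310,260:430],(400,282)),cv2.resize(cv2.imread("pics/side1.png")[180:300,120:290],(400,282))])
cv2.imwrite("pics/c3.png",a)
E
```

```text
scene [[13.0, 10.0, 130.0], [17.0, 10.0, 129.0], [16.0, 10.0, 130.0]] [75, 7, 152]
side [[95.0, 5.0, 163.0], [164.0, 5.0, 163.0], [170.0, 5.0, 164.0]] [95, 63, 81]
```

View pics/c3.png

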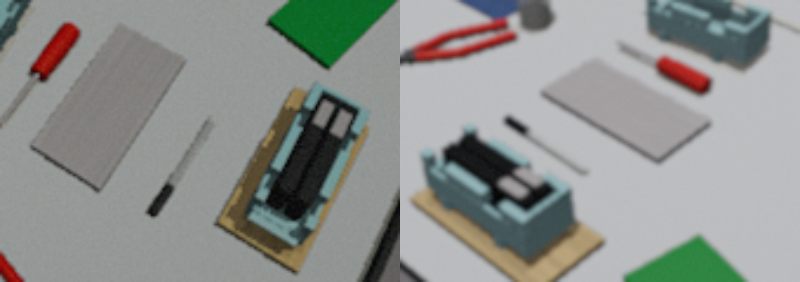

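The steel plate is bare, with scene corners near (312,199), (339,216), (302,271) and (273,253). Now I go over it with the wrist camera, then on to the battery tote.

Call:
{"fn": "send_rows", "kwargs": {
  "dp": [
    [-0.1,-1,-0.2],
    [-0.1,-1,-0.2],
    [-0.1,-1,-0.2],
    [-0.1,-1,-0.2],
    [-0.1,-1,-0.2],
    [-0.1,-1,-0.2],
    [-0.1,-1,-0.2],
    [-0.1,-1,-0.2]
  ],
  "delta_rot": [
    [0,0,0],
    [0,0,0],
    [0,0,0],
    [0,0,0],
    [0,0,0],
    [0,0,0],
    [0,0,0],
    [0,0,0]
  ],
  "grip": [85,85,85,85,85,85,85,85]
}}

```text
time: 14.48
tool_pos: [490.6, -199.8, 184.6]
tcp_rot: [0.0, 1.0, -0.019, 0.0]
wrist_force: [-0.1, 0.4, 0.2]
finger_gap: 0.993
grip_force: 0.0
```

Call:
{"fn": "send_rows", "kwargs": {
  "dp": [
    [-0.1,-1,-0.2],
    [-0.1,-1,-0.2],
    [-0.1,-1,-0.2],
    [-0.1,-1,-0.2],
    [-0.1,-1,-0.2],
    [-0.1,-1,-0.2],
    [-0.1,-1,-0.2],
    [-0.1,-1,-0.2]
  ],
  "delta_rot": [
    [0,0,0],
    [0,0,0],
    [0,0,0],
    [0,0,0],
    [0,0,0],
    [0,0,0],
    [0,0,0],
    [0,0,0]
  ],
  "grip": [85,85,85,85,85,85,85,85]
}}

```text
time: 15.48
tool_pos: [480.5, -39.3, 216.6]
tcp_rot: [-0.0, 1.0, -0.019, 0.0]
wrist_force: [0.8, 0.7, -0.3]
finger_gap: 1.0
grip_force: 0.0
```

Call:
{"fn": "send_rows", "kwargs": {
  "dp": [
    [-0.1,-1,-0.2],
    [-0.1,-1,-0.2],
    [-0.1,-1,-0.2],
    [-0.1,-1,-0.2],
    [-0.1,-1,-0.2],
    [-0.1,-1,-0.2],
    [-0.1,-1,-0.2],
    [-0.1,-1,-0.2]
  ],
  "delta_rot": [
    [0,0,0],
    [0,0,0],
    [0,0,0],
    [0,0,0],
    [0,0,0],
    [0,0,0],
    [0,0,0],
    [0,0,0]
  ],
  "grip": [85,85,85,85,85,85,85,85]
}}

```text
time: 16.48
tool_pos: [470.2, 121.1, 248.6]
tcp_rot: [-0.0, 1.0, -0.019, 0.0]
wrist_force: [1.0, 0.8, -0.3]
finger_gap: 0.996
grip_force: 0.0
```

Call:
{"fn": "send_rows", "kwargs": {
  "dp": [
    [0,-1,0],
    [0,-1,0],
    [0,-1,0]
  ],
  "delta_rot": [
    [0,0,0],
    [0,0,0],
    [0,0,0]
  ],
  "grip": [85,85,85]
}}

```text
time: 16.85
tool_pos: [472.5, 181.0, 248.5]
tcp_rot: [0.0, 1.0, -0.019, 0.0]
wrist_force: [-0.2, 0.1, 1.3]
finger_gap: 0.997
grip_force: 0.0
```

```bash
python3 - <<'E'
from h import *
s=snap("wrist","w3"); np.savez("pics/w3.npz",**s)
print(read_state()["tool_pos"])
f=cv2.GaussianBlur(s["frame"],(5,5),0).astype(int)
for p in [(240,120),(240,80),(190,120),(240,170),(225,60),(285,120)]: print(p,f[p[1],p[0]])
E
```

```text
[472.425093   182.74552557 248.51328451]
(240, 120) [152 148 149]
(240, 80) [174 169 170]
(190, 120) [184 186 189]
(240, 170) [152 148 149]
(225, 60) [175 169 171]
(285, 120) [99 97 98]
```

View pics/w3.png

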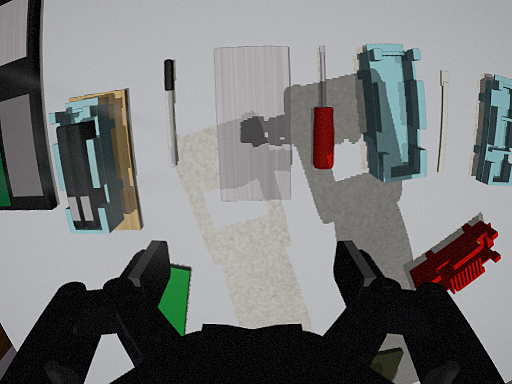

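The steel plate's corners are near (214,48), (291,45), (294,201) and (221,200). Next to measure it and continue to the battery tote.

```bash
cat >> h.py <<'E'
def tint(s,win,thr):  # warm (plate) against cool bench
    f=cv2.GaussianBlur(s["frame"].astype(np.float32),(5,5),0)
    m=((f[:,:,0]-f[:,:,2])/f.sum(2)>thr).astype(np.uint8)*255
    k=np.zeros_like(m); x0,y0,x1,y1=win; k[y0:y1,x0:x1]=m[y0:y1,x0:x1]
    return cv2.morphologyEx(cv2.morphologyEx(k,cv2.MORPH_CLOSE,np.ones((9,9))),cv2.MORPH_OPEN,np.ones((9,9)))
E
python3 - <<'E'
from h import *
s=dict(np.load("pics/w3.npz"))
for t in (-0.001,0.001,0.003):
    for c in blobs(tint(s,(195,30,304,225),t),1500): print(t,rect(cast(s,c,10,True)),cv2.boundingRect(c))
print(rect(cast(s,[(214,48),(291,45),(294,201),(221,200)],10,True)))
E
```

```text
-0.001 [504.1 182.1 229.4 133.5  -5.1] (195, 46, 109, 179)
0.001 [503.5 182.2 228.3 133.4  -5.1] (195, 47, 109, 178)
0.003 [503.5 182.3 228.3 133.3  -5.1] (195, 47, 109, 178)
[5.195e+02 1.756e+02 1.934e+02 9.280e+01 1.000e-01]
```

Call:
{"fn": "send_rows", "kwargs": {
  "dp": [
    [-0.4,-1,0],
    [-0.4,-1,0],
    [-0.4,-1,0],
    [-0.4,-1,0],
    [-0.4,-1,0],
    [-0.4,-1,0],
    [0,-1,0],
    [0,-1,0]
  ],
  "delta_rot": [
    [0,0,0],
    [0,0,0],
    [0,0,0],
    [0,0,0],
    [0,0,0],
    [0,0,0],
    [0,0,0],
    [0,0,0]
  ],
  "grip": [85,85,85,85,85,85,85,85]
}}

```text
time: 17.9
tool_pos: [431.0, 342.6, 248.5]
tcp_rot: [-0.0, 1.0, -0.019, 0.0]
wrist_force: [0.1, -0.2, -0.5]
finger_gap: 0.992
grip_force: 0.0
```

Call:
{"fn": "send_rows", "kwargs": {
  "dp": [
    [0,-1,0],
    [0,-0.8,0],
    [0,0,0]
  ],
  "delta_rot": [
    [0,0,0],
    [0,0,0],
    [0,0,0]
  ],
  "grip": [85,85,85]
}}

```text
time: 18.27
tool_pos: [432.3, 378.4, 248.1]
tcp_rot: [0.0, 1.0, -0.018, -0.0]
wrist_force: [-0.0, -0.2, -0.0]
finger_gap: 0.997
grip_force: 0.0
```

```bash
python3 - <<'E'
from h import *
s=snap("wrist","w4"); np.savez("pics/w4.npz",**s)
m=mask(s,(80,45,40),(105,255,255))
for c in blobs(m,500):
    p=cast(s,c,70,True)
    print(c.reshape(-1,2).mean(0).round(),rect(p),p.min(0).round(),p.max(0).round())
cv2.imwrite("pics/c4.png",cv2.resize(cv2.imread("pics/w4.png")[20:250,130:370],None,fx=2.2,fy=2.2))
E
```

```text
[247. 124.] [4.870e+02 3.827e+02 1.517e+02 5.840e+01 4.000e-01] [411. 353.] [563. 412.]
[496.  93.] [533.9  66.7 148.   75.7   2.6] [461.  26.] [609. 106.]
```

View pics/c4.png

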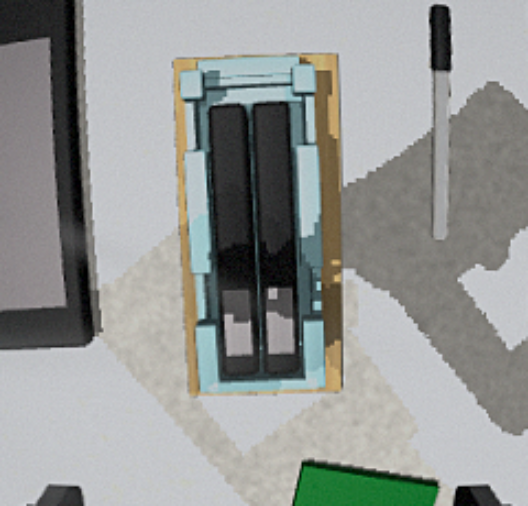

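The crop shows the battery tote in the middle of the wooden plate, front (cut-down wall and posts) at the top (250,70) and back wall at the bottom (260,385). It sits left of the plate's centre. Grip it.

Call:
{"fn": "send_rows", "kwargs": {
  "dp": [
    [0.9,-0.1,0],
    [0.9,-0.1,0],
    [0.88,-0.1,0],
    [0,0,1],
    [0,0,1],
    [0,0,1],
    [0,0,1],
    [0,0,1]
  ],
  "delta_rot": [
    [0,0,0],
    [0,0,0],
    [0,0,-0.54],
    [0,0,0],
    [0,0,0],
    [0,0,0],
    [0,0,0],
    [0,0,0]
  ],
  "grip": [85,85,85,85,85,85,85,85]
}}

```text
time: 19.32
tool_pos: [485.6, 381.4, 146.7]
tcp_rot: [0.0, 1.0, 0.003, -0.0]
wrist_force: [-0.2, -0.3, -0.1]
finger_gap: 0.995
grip_force: 0.0
```

Call:
{"fn": "send_rows", "kwargs": {
  "dp": [
    [0,0,1],
    [0,0,1],
    [0,0,1],
    [0,0,1],
    [0,0,0.6],
    [0,0,0],
    [0,0,0]
  ],
  "delta_rot": [
    [0,0,0],
    [0,0,0],
    [0,0,0],
    [0,0,0],
    [0,0,0],
    [0,0,0],
    [0,0,0]
  ],
  "grip": [85,85,85,85,85,85,50]
}}

```text
time: 20.2
tool_pos: [486.6, 381.8, 57.1]
tcp_rot: [-0.0, 1.0, 0.003, 0.001]
wrist_force: [-0.7, 0.1, -0.2]
finger_gap: 0.816
grip_force: 0.0
```

Call:
{"fn": "send_rows", "kwargs": {
  "dp": [
    [0,0,0],
    [0,0,0],
    [0,0,0],
    [0,0,0]
  ],
  "delta_rot": [
    [0,0,0],
    [0,0,0],
    [0,0,0],
    [0,0,0]
  ],
  "grip": [50,50,50,50]
}}

```text
time: 20.7
tool_pos: [487.0, 382.1, 57.8]
tcp_rot: [-0.001, 1.0, 0.003, 0.001]
wrist_force: [0.0, 0.5, 5.8]
finger_gap: 0.698
grip_force: 66.1
```

Call:
{"fn": "send_rows", "kwargs": {
  "dp": [
    [0,0,-1],
    [0,0,-1],
    [0,0,-1],
    [0,0,0]
  ],
  "delta_rot": [
    [0,0,0],
    [0,0,0],
    [0,0,0],
    [0,0,0]
  ],
  "grip": [50,50,50,50]
}}

```text
time: 21.2
tool_pos: [487.5, 382.4, 119.6]
tcp_rot: [-0.001, 1.0, 0.003, 0.002]
wrist_force: [0.4, 0.2, -4.2]
finger_gap: 0.696
grip_force: 66.1
```

```bash
python3 - <<'E'
from h import *
def tg(f):
    f=cv2.GaussianBlur(f.astype(np.float32),(5,5),0); return (f[:,:,0]-f[:,:,1])/f.sum(2)
s=dict(np.load("pics/w3.npz"))
for n,win,fi,s in [("wrist",(195,30,304,225),1,s),("scene",(255,185,360,285),0,dict(np.load("pics/scene1.npz"))),("side",(170,190,260,260),0,dict(np.load("pics/side1.npz")))]:
  t=tg(s["frame"])
  for th in (0.002,0.004):
    m=(t>th).astype(np.uint8)*255; k=np.zeros_like(m);x0,y0,x1,y1=win;k[y0:y1,x0:x1]=m[y0:y1,x0:x1]
    k=cv2.morphologyEx(cv2.morphologyEx(k,cv2.MORPH_CLOSE,np.ones((5,5))),cv2.MORPH_OPEN,np.ones((9,9)))
    for c in blobs(k,700): print(n,th,rect(cast(s,c,10,fi)),cv2.boundingRect(c))
print(read_state()["tool_pos"],read_state()["finger_gap"])
E
```

```text
wrist 0.002 [511.1 181.3 224.  131.7 -13.3] (195, 46, 109, 179)
wrist 0.004 [511.  181.6 223.6 131.2 -13. ] (195, 46, 109, 179)
scene 0.002 [ 5.227e+02  1.765e+02  1.883e+02  8.490e+01 -4.000e-01] (278, 205, 56, 61)
scene 0.004 [ 5.229e+02  1.761e+02  1.863e+02  8.290e+01 -3.000e-01] (278, 206, 55, 58)
side 0.002 [514.9 137.1 192.2 182.9  -0.8] (185, 201, 68, 46)
side 0.004 [ 5.148e+02  1.829e+02  1.875e+02  8.790e+01 -5.000e-01] (187, 208, 58, 38)
[487.4776713  382.41757751 119.55854015] 0.6957595225882407
```

Call:
{"fn": "send_rows", "kwargs": {
  "dp": [
    [0.2,1,0],
    [0.2,1,0],
    [0.2,1,0],
    [0.2,1,0],
    [0.2,1,0],
    [0.2,1,0],
    [0.2,1,0],
    [0.2,1,0]
  ],
  "delta_rot": [
    [0,0,0],
    [0,0,0],
    [0,0,0],
    [0,0,0],
    [0,0,0],
    [0,0,0],
    [0,0,0],
    [0,0,0.16]
  ],
  "grip": [50,50,50,50,50,50,50,50]
}}

```text
time: 22.2
tool_pos: [519.3, 220.3, 116.4]
tcp_rot: [-0.0, 1.0, -0.004, 0.0]
wrist_force: [-0.4, 0.2, -3.3]
finger_gap: 0.695
grip_force: 66.0
```

Call:
{"fn": "send_rows", "kwargs": {
  "dp": [
    [0,1,0],
    [0,1,0],
    [0,0.3,0],
    [0,0,0],
    [0,0,1],
    [0,0,0]
  ],
  "delta_rot": [
    [0,0,0],
    [0,0,0],
    [0,0,0],
    [0,0,0],
    [0,0,0],
    [0,0,0]
  ],
  "grip": [50,50,50,50,50,50]
}}

```text
time: 22.95
tool_pos: [516.5, 175.7, 93.3]
tcp_rot: [0.001, 1.0, -0.003, -0.003]
wrist_force: [-0.0, -0.4, -3.9]
finger_gap: 0.693
grip_force: 66.0
```

```bash
python3 - <<'E'
from h import *
s=snap("wrist","w5"); np.savez("pics/w5.npz",**s)
for n in ["scene","side"]: q=snap(n,n+"2"); np.savez(f"pics/{n}2.npz",**q)
print(read_state()["tool_pos"],read_state()["tcp_rot"])
for n,q,win in [("scene",dict(np.load("pics/scene2.npz")),(340,215,430,310)),("side",dict(np.load("pics/side2.npz")),(115,235,215,300))]:
  for t in (0.03,0.06,.1):
    for c in blobs(tint(q,win,t),300): print(n,t,rect(cast(q,c,10)),cv2.boundingRect(c))
a=cv2.resize(cv2.imread("pics/w5.png")[0:290,0:400],None,fx=2,fy=2)
cv2.imwrite("pics/c5.png",a)
E
```

```text
[518.40055445 175.97274687  95.81676536] [ 7.47786364e-05  9.99994805e-01 -3.19499393e-03 -4.21028543e-04]
scene 0.03 [483.7 378.8 195.8  91.5  -0.5] (354, 229, 61, 75)
scene 0.06 [483.9 378.9 193.   89.4  -0.5] (355, 230, 59, 73)
scene 0.1 [ 4.843e+02  3.793e+02  1.902e+02  8.670e+01 -4.000e-01] (356, 231, 58, 71)
side 0.03 [ 4.784e+02  3.844e+02  1.957e+02  9.240e+01 -2.000e-01] (128, 248, 75, 52)
side 0.06 [ 4.778e+02  3.848e+02  1.912e+02  8.860e+01 -3.000e-01] (129, 249, 73, 51)
side 0.1 [ 4.771e+02  3.852e+02  1.865e+02  8.470e+01 -3.000e-01] (131, 250, 70, 50)
```

View pics/c5.png

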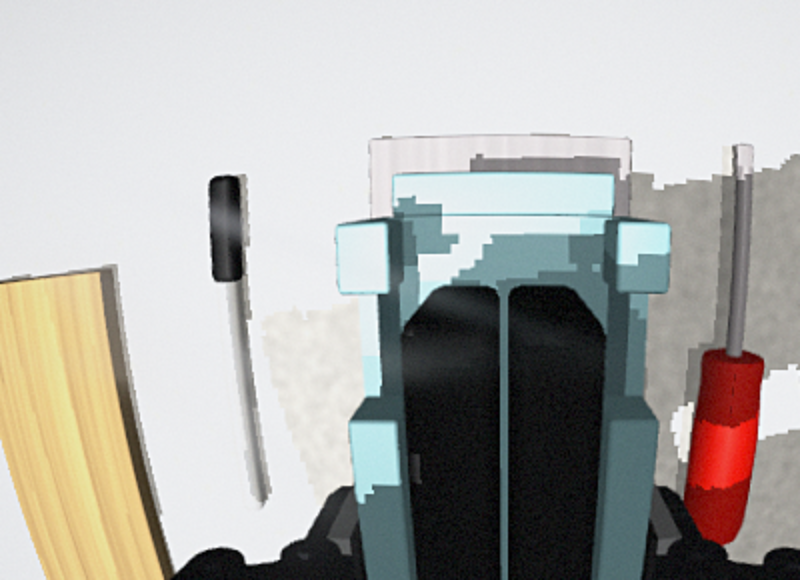

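The crop shows the steel plate's front edge at (370–630,138), with tote lip and posts centred on the same column (~502), so it is aligned sideways.

```bash
python3 - <<'E'
from h import *
s=dict(np.load("pics/w5.npz"))
print("steel front",cast(s,[(185.5,69.5),(250,67.5),(315.5,69.5)],10,True).round(1).tolist())
print("lip x at z~70",cast(s,[(196,87),(307,87)],80,True).round(1).tolist())
s=dict(np.load("pics/w3.npz"));print(cast(s,[(214,48),(291,45),(294,201),(221,200)],10,True).round(1).tolist())
print(read_state()["tool_pos"])
E
```

```text
steel front [[615.6, 219.3], [615.3, 176.2], [614.9, 132.4]]
lip x at z~70 [[599.8, 199.5], [599.5, 151.3]]
[[615.9, 220.1], [616.3, 129.4], [422.9, 129.0], [427.8, 221.8]]
[518.40055445 175.97274687  95.81676536]
```

Call:
{"fn": "send_rows", "kwargs": {
  "dp": [
    [0.12,0,0.88],
    [0,0,0.9],
    [0,0,0],
    [0,0,0],
    [0,0,0.05],
    [0,0,0],
    [0,0,0]
  ],
  "delta_rot": [
    [0,0,0],
    [0,0,0],
    [0,0,0],
    [0,0,0],
    [0,0,0],
    [0,0,0],
    [0,0,0]
  ],
  "grip": [50,50,50,50,50,50,50]
}}

```text
time: 23.98
tool_pos: [521.1, 175.7, 59.9]
tcp_rot: [-0.0, 1.0, -0.004, 0.0]
wrist_force: [0.3, 0.2, -4.0]
finger_gap: 0.694
grip_force: 66.4
```

Call:
{"fn": "send_rows", "kwargs": {
  "dp": [
    [0,0,0.1],
    [0,0,0],
    [0,0,0],
    [0,0,0],
    [0,0,0],
    [0,0,-1],
    [0,0,-1],
    [0,0,-1]
  ],
  "delta_rot": [
    [0,0,0],
    [0,0,0],
    [0,0,0],
    [0,0,0],
    [0,0,0],
    [0,0,0],
    [0,0,0],
    [0,0,0]
  ],
  "grip": [50,50,85,85,85,85,85,85]
}}

```text
time: 24.98
tool_pos: [521.7, 175.8, 120.2]
tcp_rot: [-0.0, 1.0, -0.004, 0.001]
wrist_force: [0.0, 1.0, -0.0]
finger_gap: 1.001
grip_force: 0.0
```

Call:
{"fn": "send_rows", "kwargs": {
  "dp": [
    [0,0,-1],
    [0,0,-1],
    [-0.4,1,0],
    [-0.4,1,0],
    [0,1,0],
    [0,1,0],
    [0,1,0],
    [0,1,0]
  ],
  "delta_rot": [
    [0,0,0],
    [0,0,0],
    [0,0,0],
    [0,0,0],
    [0,0,0],
    [0,0,0],
    [0,0,0],
    [0,0,0]
  ],
  "grip": [85,85,85,85,85,85,85,85]
}}

```text
time: 25.98
tool_pos: [502.5, 53.8, 156.1]
tcp_rot: [0.0, 1.0, -0.004, -0.002]
wrist_force: [-0.3, 0.4, -1.0]
finger_gap: 0.993
grip_force: 0.0
```

Call:
{"fn": "send_rows", "kwargs": {
  "dp": [
    [0,1,0],
    [0,1,0],
    [0,1,0],
    [0,1,0],
    [0,1,0],
    [0,1,0],
    [0,1,0],
    [0,1,0]
  ],
  "delta_rot": [
    [0,0,0],
    [0,0,0],
    [0,0,0],
    [0,0,0],
    [0,0,0],
    [0,0,0],
    [0,0,0],
    [0,0,0]
  ],
  "grip": [85,85,85,85,85,85,85,85]
}}

```text
time: 26.98
tool_pos: [501.0, -105.6, 156.0]
tcp_rot: [-0.0, 1.0, -0.004, -0.002]
wrist_force: [1.0, 0.5, -0.0]
finger_gap: 0.992
grip_force: 0.0
```

Call:
{"fn": "send_rows", "kwargs": {
  "dp": [
    [0,1,0],
    [0,1,0],
    [0,1,0],
    [0,1,0],
    [0,1,0],
    [0,1,0],
    [0,1,0],
    [0,1,0]
  ],
  "delta_rot": [
    [0,0,0],
    [0,0,0],
    [0,0,0],
    [0,0,0],
    [0,0,0],
    [0,0,0],
    [0,0,0],
    [0,0,0]
  ],
  "grip": [85,85,85,85,85,85,85,85]
}}

```text
time: 27.98
tool_pos: [502.0, -265.6, 157.7]
tcp_rot: [-0.0, 1.0, -0.003, -0.0]
wrist_force: [0.4, -0.1, -0.1]
finger_gap: 0.997
grip_force: 0.0
```

Call:
{"fn": "send_rows", "kwargs": {
  "dp": [
    [0,1,0],
    [0,1,0],
    [0,1,0],
    [0,1,0],
    [0,0.9,0],
    [0,0,0]
  ],
  "delta_rot": [
    [0,0,0],
    [0,0,0],
    [0,0,0],
    [0,0,0],
    [0,0,0],
    [0,0,0.37]
  ],
  "grip": [85,85,85,85,85,85]
}}

```text
time: 28.72
tool_pos: [501.2, -363.5, 157.7]
tcp_rot: [-0.0, 1.0, -0.02, 0.0]
wrist_force: [0.3, 0.1, -0.4]
finger_gap: 0.996
grip_force: 0.0
```

```bash
python3 - <<'E'
from h import *
for n in ["scene","side"]:
  q=snap(n,n+"3"); np.savez(f"pics/{n}3.npz",**q)
  for c in blobs(mask(q,(80,50,40),(105,255,255))): print(n,c.reshape(-1,2).mean(0).round(),rect(cast(q,c,55)))
print(read_state()["tool_pos"])
E
```

```text
scene [307. 226.] [ 5.228e+02  1.754e+02  1.742e+02  6.600e+01 -4.000e-01]
scene [250. 201.] [543.3  15.6 172.2  72.3   6.6]
scene [198. 166.] [ 533.2 -173.2  160.8   78.5   -2.7]
scene [ 19. 168.] [ 832.1 -616.4  245.5  150.5   78.1]
scene [160. 136.] [ 5.084e+02 -3.476e+02  1.746e+02  1.074e+02 -3.000e-01]
side [215. 217.] [505.7 204.9 170.6 101.5  19.6]
side [250. 188.] [516.1  37.2 168.3 113.4   5.9]
side [294. 168.] [ 490.2 -145.6  153.4   95.9   -4.6]
side [326. 151.] [ 477.2 -308.2  157.6  148.7   12.9]
side [287. 102.] [ 859.8 -628.3  452.6  174.8  -53.5]
[ 501.2249722  -362.13812759  157.52568121]
```

Call:
{"fn": "send_rows", "kwargs": {
  "dp": [
    [0,0,1],
    [0,0,1],
    [0,0,1],
    [0,0,1],
    [0,0,1],
    [0,0,0.25],
    [0,0,0],
    [0,0,0]
  ],
  "delta_rot": [
    [0,0,0],
    [0,0,0],
    [0,0,0],
    [0,0,0],
    [0,0,0],
    [0,0,0],
    [0,0,0],
    [0,0,0]
  ],
  "grip": [85,85,85,85,85,85,85,50]
}}

```text
time: 29.82
tool_pos: [501.9, -362.8, 53.8]
tcp_rot: [0.001, 1.0, -0.018, 0.001]
wrist_force: [0.2, -0.5, 1.0]
finger_gap: 0.811
grip_force: 0.0
```

Call:
{"fn": "send_rows", "kwargs": {
  "dp": [
    [0,0,0],
    [0,0,0],
    [0,0,0],
    [0,0,0]
  ],
  "delta_rot": [
    [0,0,0],
    [0,0,0],
    [0,0,0],
    [0,0,0]
  ],
  "grip": [50,50,50,50]
}}

```text
time: 30.32
tool_pos: [502.2, -362.9, 54.2]
tcp_rot: [0.001, 1.0, -0.018, 0.001]
wrist_force: [-0.0, -0.3, 5.5]
finger_gap: 0.694
grip_force: 66.4
```

Call:
{"fn": "send_rows", "kwargs": {
  "dp": [
    [0,0,-1],
    [0,0,-1],
    [0,0,-1],
    [0,0,-1],
    [0,0,-1],
    [0,0,-0.3],
    [0,-1,0],
    [0,-1,0]
  ],
  "delta_rot": [
    [0,0,0],
    [0,0,0],
    [0,0,0],
    [0,0,0],
    [0,0,0],
    [0,0,0],
    [0,0,0],
    [0,0,0]
  ],
  "grip": [50,50,50,50,50,50,50,50]
}}

```text
time: 31.32
tool_pos: [502.1, -320.5, 157.5]
tcp_rot: [-0.001, 1.0, -0.018, -0.001]
wrist_force: [0.7, 0.4, -3.5]
finger_gap: 0.698
grip_force: 65.8
```

Call:
{"fn": "send_rows", "kwargs": {
  "dp": [
    [-0.1,-1,0],
    [-0.1,-1,0],
    [-0.1,-1,0],
    [-0.1,-1,0],
    [-0.1,-1,0],
    [-0.1,-1,0],
    [-0.1,-1,0],
    [-0.1,-1,0]
  ],
  "delta_rot": [
    [0,0,0],
    [0,0,0],
    [0,0,0],
    [0,0,0],
    [0,0,0],
    [0,0,0],
    [0,0,0],
    [0,0,0]
  ],
  "grip": [50,50,50,50,50,50,50,50]
}}

```text
time: 32.33
tool_pos: [492.5, -160.5, 158.8]
tcp_rot: [0.0, 1.0, -0.018, 0.0]
wrist_force: [0.2, 0.6, -2.7]
finger_gap: 0.696
grip_force: 65.8
```

Call:
{"fn": "send_rows", "kwargs": {
  "dp": [
    [-0.1,-1,0],
    [-0.1,-1,0],
    [-0.1,-1,0],
    [-0.1,-1,0],
    [-0.1,-1,0],
    [-0.1,-1,0],
    [-0.1,-1,0],
    [-0.1,-1,0]
  ],
  "delta_rot": [
    [0,0,0],
    [0,0,0],
    [0,0,0],
    [0,0,0],
    [0,0,0],
    [0,0,0],
    [0,0,0],
    [0,0,0]
  ],
  "grip": [50,50,50,50,50,50,50,50]
}}

```text
time: 33.33
tool_pos: [482.3, -0.0, 158.8]
tcp_rot: [0.0, 1.0, -0.018, 0.0]
wrist_force: [0.1, 0.1, -2.4]
finger_gap: 0.695
grip_force: 65.8
```

Call:
{"fn": "send_rows", "kwargs": {
  "dp": [
    [-0.1,-1,0],
    [-0.1,-1,0],
    [-0.1,-1,0],
    [-0.1,-1,0],
    [-0.1,-1,0],
    [-0.1,-1,0],
    [-0.1,-1,0],
    [0,-1,0]
  ],
  "delta_rot": [
    [0,0,0],
    [0,0,0],
    [0,0,0],
    [0,0,0],
    [0,0,0],
    [0,0,0],
    [0,0,0],
    [0,0,0]
  ],
  "grip": [50,50,50,50,50,50,50,50]
}}

```text
time: 34.33
tool_pos: [473.9, 160.4, 158.7]
tcp_rot: [0.0, 1.0, -0.018, -0.0]
wrist_force: [0.8, 1.2, -2.6]
finger_gap: 0.691
grip_force: 65.8
```

Call:
{"fn": "send_rows", "kwargs": {
  "dp": [
    [0,-1,0],
    [0,-1,0],
    [0,-1,0],
    [0,-1,0],
    [0,-1,0],
    [0,-1,0],
    [0,-1,0],
    [0,-1,0]
  ],
  "delta_rot": [
    [0,0,0],
    [0,0,0],
    [0,0,0],
    [0,0,0],
    [0,0,0],
    [0,0,0],
    [0,0,0],
    [0,0,-0.39]
  ],
  "grip": [50,50,50,50,50,50,50,50]
}}

```text
time: 35.33
tool_pos: [480.3, 320.3, 158.7]
tcp_rot: [0.0, 1.0, -0.002, -0.0]
wrist_force: [0.7, 1.0, -2.6]
finger_gap: 0.692
grip_force: 65.8
```

Call:
{"fn": "send_rows", "kwargs": {
  "dp": [
    [0.1,-1,0.2],
    [0.1,-1,1],
    [0,-0.9,1],
    [0,0,1],
    [0,0,0],
    [0,0,0]
  ],
  "delta_rot": [
    [0,0,0],
    [0,0,0],
    [0,0,0],
    [0,0,0],
    [0,0,0],
    [0,0,0]
  ],
  "grip": [50,50,50,50,50,50]
}}

```text
time: 36.08
tool_pos: [484.9, 376.7, 95.1]
tcp_rot: [-0.0, 1.0, -0.003, 0.0]
wrist_force: [0.2, 0.3, -3.3]
finger_gap: 0.691
grip_force: 65.7
```

```bash
python3 - <<'E'
from h import *
s=snap("wrist","w6"); np.savez("pics/w6.npz",**s)
print(read_state()["tool_pos"],read_state()["tcp_rot"])
m=tint(s,(150,30,350,130),0.05)
for c in blobs(m,200):
  p=cast(s,c,10,True); print(cv2.boundingRect(c),p.min(0),p.max(0))
cv2.imwrite("pics/c6.png",cv2.resize(cv2.imread("pics/w6.png")[40:290,120:400],None,fx=2,fy=2))
E
```

```text
[485.20854254 376.86865525  95.71464921] [-3.88987470e-04  9.99995085e-01 -3.03421840e-03  6.86685537e-04]
(181, 78, 129, 33) [556.3251917  337.51888391] [578.06125099 424.38427393]
```

View pics/c6.png

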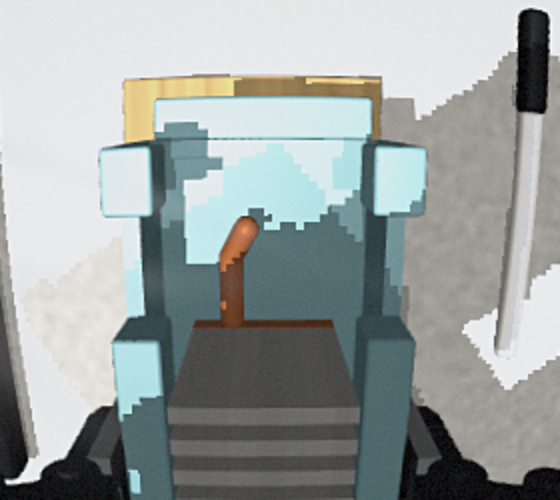

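The crop shows the wooden plate's front edge at (124–382,78). Its middle is about 5 source pixels left of the tote's, so I shift +y by 3.5 mm, then lower.

Call:
{"fn": "send_rows", "kwargs": {
  "dp": [
    [0,-0.18,0.8],
    [0,0,0.9],
    [0,0,0],
    [0,0,0],
    [0,0,0]
  ],
  "delta_rot": [
    [0,0,0],
    [0,0,0],
    [0,0,0],
    [0,0,0],
    [0,0,0]
  ],
  "grip": [50,50,50,50,50]
}}

```text
time: 36.75
tool_pos: [484.0, 380.2, 59.9]
tcp_rot: [0.0, 1.0, -0.003, -0.001]
wrist_force: [0.4, 0.1, -1.9]
finger_gap: 0.693
grip_force: 67.2
```

Call:
{"fn": "send_rows", "kwargs": {
  "dp": [
    [0,0,0.03],
    [0,0,0],
    [0,0,0],
    [0,0,0],
    [0,0,-1],
    [0,0,-1],
    [0,0,-1],
    [0,0,-1]
  ],
  "delta_rot": [
    [0,0,0],
    [0,0,0],
    [0,0,0],
    [0,0,0],
    [0,0,0],
    [0,0,0],
    [0,0,0],
    [0,0,0]
  ],
  "grip": [85,85,85,85,85,85,85,85]
}}

```text
time: 37.75
tool_pos: [484.9, 380.8, 142.5]
tcp_rot: [-0.0, 1.0, -0.003, 0.001]
wrist_force: [0.5, 0.6, -0.7]
finger_gap: 1.0
grip_force: 0.0
```

Call:
{"fn": "send_rows", "kwargs": {
  "dp": [
    [-0.6,0,-1],
    [-0.6,0,-1],
    [-0.6,0,-1],
    [-0.6,0,-1],
    [0,0,-1],
    [0,0,-0.7],
    [0,0,0]
  ],
  "delta_rot": [
    [0,0,0],
    [0,0,0],
    [0,0,0],
    [0,0,0],
    [0,0,0],
    [0,0,0],
    [0,0,0]
  ],
  "grip": [85,85,85,85,85,85,85]
}}

```text
time: 38.62
tool_pos: [437.4, 381.2, 255.9]
tcp_rot: [-0.001, 1.0, -0.003, 0.001]
wrist_force: [0.3, -0.6, -0.4]
finger_gap: 0.997
grip_force: 0.0
```

```bash
python3 - <<'E'
from h import *
s=snap("wrist","w7"); np.savez("pics/w7.npz",**s)
for c in blobs(mask(s,(80,45,40),(105,255,255)),500):
    p=cast(s,c,72,True); print(c.reshape(-1,2).mean(0).round(),rect(p),p.min(0).round(1),p.max(0).round(1))
for c in blobs(tint(s,(150,20,350,260),0.05),500):
    p=cast(s,c,10,True); print("wood",rect(p),p.min(0).round(1),p.max(0).round(1))
E
```

```text
[250. 132.] [481.9 380.3 147.6  58.1  -0. ] [408.1 351.3] [555.8 409.4]
[496. 105.] [532.9  65.7 147.8  75.7   6.1] [462.3  20.2] [609.4 106.6]
[416. 107.] [ 5.209e+02  1.911e+02  1.506e+02  8.810e+01 -2.000e-01] [445.5 146.8] [596.2 235.2]
```

Call:
{"fn": "send_rows", "kwargs": {
  "dp": [
    [0.4,1,0],
    [0.4,1,0],
    [0.4,1,0],
    [0.4,1,0],
    [0,1,0],
    [0,1,0],
    [0,1,0],
    [0,1,0]
  ],
  "delta_rot": [
    [0,0,0],
    [0,0,0],
    [0,0,0],
    [0,0,0],
    [0,0,0],
    [0,0,0],
    [0,0,0],
    [0,0,0]
  ],
  "grip": [85,85,85,85,85,85,85,85]
}}

```text
time: 39.67
tool_pos: [467.5, 219.3, 254.1]
tcp_rot: [-0.0, 1.0, -0.003, 0.0]
wrist_force: [1.2, -0.4, -0.6]
finger_gap: 0.996
grip_force: 0.0
```

Call:
{"fn": "send_rows", "kwargs": {
  "dp": [
    [0,1,0],
    [0,1,0],
    [0,0,0]
  ],
  "delta_rot": [
    [0,0,0],
    [0,0,0],
    [0,0,0]
  ],
  "grip": [85,85,85]
}}

```text
time: 40.05
tool_pos: [467.5, 179.4, 254.2]
tcp_rot: [-0.0, 1.0, -0.004, 0.0]
wrist_force: [-0.3, 0.2, 0.0]
finger_gap: 0.996
grip_force: 0.0
```

```bash
python3 - <<'E'
from h import *
s=snap("wrist","w8"); np.savez("pics/w8.npz",**s)
for c in blobs(mask(s,(80,45,40),(105,255,255)),500):
    p=cast(s,c,72,True); print(c.reshape(-1,2).mean(0).round(),rect(p),p.min(0).round(1),p.max(0).round(1))
a=cv2.imread("pics/w7.png")[20:280,120:380];b=cv2.imread("pics/w8.png")[20:280,120:380]
cv2.imwrite("pics/c7.png",cv2.resize(np.hstack([a,b]),(800,400)))
E
```

```text
[ 87. 156.] [ 4.860e+02  3.661e+02  1.567e+02  8.600e+01 -1.000e-01] [407.7 323. ] [564.3 409.2]
[494. 135.] [ 521.5 -134.3  150.3   86.1    9.4] [ 452.1 -186. ] [597.1 -94.3]
[260. 117.] [ 5.220e+02  1.756e+02  1.512e+02  5.870e+01 -5.000e-01] [446.1 146.4] [597.4 205.5]
[393. 110.] [537.7  26.4 148.8  78.3   6.1] [462.5 -19.5] [612.9  69.3]
```

View pics/c7.png

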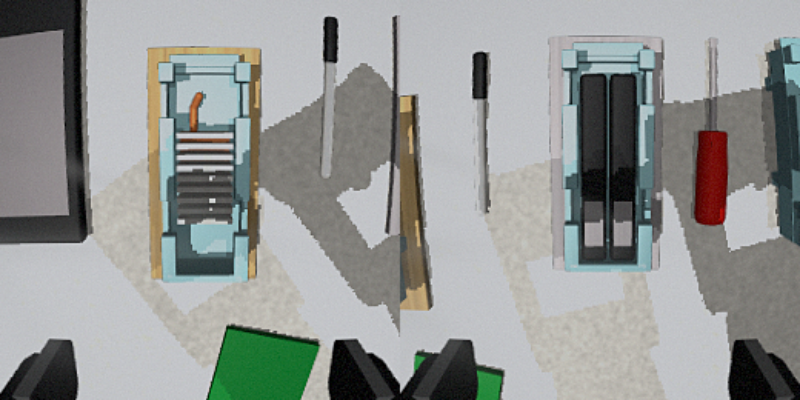

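Both loaded totes stand centred on their new plates: cooler on wood in the left half (205,165), battery on steel in the right half (607,155). On to the deep empty tote.

Call:
{"fn": "send_rows", "kwargs": {
  "dp": [
    [0,1,0],
    [0,1,0],
    [0,1,0],
    [0,1,0],
    [0,1,0],
    [0,1,0],
    [0,1,0],
    [0,1,0]
  ],
  "delta_rot": [
    [0,0,-0.7],
    [0,0,-0.7],
    [0,0,0],
    [0,0,0],
    [0,0,0],
    [0,0,0],
    [0,0,0],
    [0,0,0]
  ],
  "grip": [85,85,85,85,85,85,85,85]
}}

```text
time: 41.1
tool_pos: [481.3, 21.3, 254.2]
tcp_rot: [-0.0, 0.999, 0.054, 0.0]
wrist_force: [1.3, 0.6, -0.5]
finger_gap: 0.995
grip_force: 0.0
```

```bash
python3 - <<'E'
from h import *
s=snap("wrist","w9"); np.savez("pics/w9.npz",**s)
for c in blobs(mask(s,(80,45,40),(105,255,255)),500):
    p=cast(s,c,62,True); r=rect(p); t=np.radians(r[4]); ax=np.array([np.cos(t),np.sin(t)])
    print(c.reshape(-1,2).mean(0).round(),r,"back",(r[:2]-ax*r[2]/2).round(1),"origin",(r[:2]-ax*(r[2]/2-75)).round(1))
st=read_state();print(st["tool_pos"],st["tcp_rot"])
E
```

```text
[143. 151.] [494.7 143.   62.9  25.1 -11.7] back [463.9 149.4] origin [537.3 134.2]
[416. 154.] [ 525.2 -168.3  149.    77.2   -2.8] back [ 450.8 -164.7] origin [ 525.7 -168.3]
[ 14. 150.] [482.3 341.8 167.5  74.6  -6.1] back [399.  350.7] origin [473.6 342.7]
[132.  82.] [565.9 169.9  80.5  70.8  89.2] back [565.3 129.7] origin [566.4 204.6]
[270. 118.] [538.2   8.7 152.2  57.6   5.8] back [462.5   1. ] origin [537.1   8.6]
[481.54907007  19.60903003 254.1612512 ] [6.63380836e-04 9.98591404e-01 5.30542931e-02 9.65648630e-05]
```

Call:
{"fn": "send_rows", "kwargs": {
  "dp": [
    [0.9,0.29,0],
    [0.9,0.29,0],
    [0.91,0.28,0],
    [0,0,1],
    [0,0,1],
    [0,0,1],
    [0,0,1],
    [0,0,1]
  ],
  "delta_rot": [
    [0,0,0],
    [0,0,0],
    [0,0,0],
    [0,0,0],
    [0,0,0],
    [0,0,0],
    [0,0,0],
    [0,0,0]
  ],
  "grip": [85,85,85,85,85,85,85,85]
}}

```text
time: 42.15
tool_pos: [536.4, 10.1, 152.5]
tcp_rot: [-0.0, 0.999, 0.053, -0.0]
wrist_force: [-0.0, 0.6, 0.5]
finger_gap: 0.995
grip_force: 0.0
```

Call:
{"fn": "send_rows", "kwargs": {
  "dp": [
    [0,0,1],
    [0,0,1],
    [0,0,1],
    [0,0,1],
    [0,0,1],
    [0,0,0.3],
    [0,0,0],
    [0,0,0]
  ],
  "delta_rot": [
    [0,0,0],
    [0,0,0],
    [0,0,0],
    [0,0,0],
    [0,0,0],
    [0,0,0],
    [0,0,0],
    [0,0,0]
  ],
  "grip": [85,85,85,85,85,85,85,50]
}}

```text
time: 43.15
tool_pos: [537.6, 10.0, 49.0]
tcp_rot: [0.0, 0.999, 0.053, 0.001]
wrist_force: [-0.4, -0.9, -0.5]
finger_gap: 0.811
grip_force: 0.0
```

Call:
{"fn": "send_rows", "kwargs": {
  "dp": [
    [0,0,0],
    [0,0,0],
    [0,0,0],
    [0,0,0]
  ],
  "delta_rot": [
    [0,0,0],
    [0,0,0],
    [0,0,0],
    [0,0,0]
  ],
  "grip": [50,50,50,50]
}}

```text
time: 43.65
tool_pos: [537.9, 9.9, 49.4]
tcp_rot: [0.0, 0.999, 0.053, 0.001]
wrist_force: [1.1, -0.1, 6.2]
finger_gap: 0.694
grip_force: 65.1
```

Call:
{"fn": "send_rows", "kwargs": {
  "dp": [
    [0,0,-1],
    [0,0,-1],
    [0,0,-1],
    [0,0,-1],
    [0,0,-1],
    [0,0,-0.6],
    [0,0,0]
  ],
  "delta_rot": [
    [0,0,0],
    [0,0,0],
    [0,0,0],
    [0,0,0],
    [0,0,0],
    [0,0,0],
    [0,0,0]
  ],
  "grip": [50,50,50,50,50,50,50]
}}

```text
time: 44.52
tool_pos: [537.5, 10.0, 161.4]
tcp_rot: [0.0, 0.999, 0.053, 0.001]
wrist_force: [-0.1, 0.5, -0.9]
finger_gap: 0.698
grip_force: 64.7
```

Call:
{"fn": "send_rows", "kwargs": {
  "dp": [
    [0,0,0],
    [0,0,0],
    [0,0,0],
    [0,0,0],
    [0,0,0],
    [0,0,0],
    [0,0,0],
    [0,0,0]
  ],
  "delta_rot": [
    [0,0,-1],
    [0,0,-1],
    [0,0,-1],
    [0,0,-1],
    [0,0,-1],
    [0,0,-1],
    [0,0,-1],
    [0,0,-1]
  ],
  "grip": [50,50,50,50,50,50,50,50]
}}

```text
time: 45.52
tool_pos: [536.1, 10.1, 158.8]
tcp_rot: [-0.0, 0.931, 0.366, -0.001]
wrist_force: [-0.3, 0.0, -0.3]
finger_gap: 0.694
grip_force: 64.6
```

Call:
{"fn": "send_rows", "kwargs": {
  "dp": [
    [0,0,0],
    [0,0,0],
    [0,0,0],
    [0,0,0],
    [0,0,0],
    [0,0,0],
    [0,0,0],
    [0,0,0]
  ],
  "delta_rot": [
    [0,0,-1],
    [0,0,-1],
    [0,0,-1],
    [0,0,-1],
    [0,0,-1],
    [0,0,-1],
    [0,0,-1],
    [0,0,-1]
  ],
  "grip": [50,50,50,50,50,50,50,50]
}}

```text
time: 46.52
tool_pos: [536.1, 10.1, 158.8]
tcp_rot: [-0.001, 0.768, 0.64, -0.001]
wrist_force: [-0.5, 0.3, -1.2]
finger_gap: 0.697
grip_force: 64.6
```

Call:
{"fn": "send_rows", "kwargs": {
  "dp": [
    [0,0,0],
    [0,0,0],
    [0,0,0],
    [0,0,0],
    [0,0,0],
    [0,0,0],
    [0,0,0],
    [0,0,0]
  ],
  "delta_rot": [
    [0,0,-1],
    [0,0,-1],
    [0,0,-1],
    [0,0,-1],
    [0,0,-1],
    [0,0,-1],
    [0,0,-1],
    [0,0,-1]
  ],
  "grip": [50,50,50,50,50,50,50,50]
}}

```text
time: 47.52
tool_pos: [536.1, 10.1, 158.8]
tcp_rot: [-0.001, 0.528, 0.849, -0.001]
wrist_force: [0.1, 0.3, -0.9]
finger_gap: 0.693
grip_force: 64.6
```

Call:
{"fn": "send_rows", "kwargs": {
  "dp": [
    [0,0,0],
    [0,0,0],
    [0,0,0],
    [0,0,0],
    [0,0,0],
    [0,0,0],
    [0,0,0],
    [0,0,0]
  ],
  "delta_rot": [
    [0,0,-1],
    [0,0,-1],
    [0,0,-1],
    [0,0,-1],
    [0,0,-1],
    [0,0,-1],
    [0,0,-1],
    [0,0,-1]
  ],
  "grip": [50,50,50,50,50,50,50,50]
}}

```text
time: 48.52
tool_pos: [536.1, 10.1, 158.8]
tcp_rot: [-0.001, 0.234, 0.972, -0.0]
wrist_force: [0.1, 0.3, -0.7]
finger_gap: 0.698
grip_force: 64.6
```

Call:
{"fn": "send_rows", "kwargs": {
  "dp": [
    [0,0,0],
    [0,0,0],
    [0,0,0],
    [0,0,0],
    [0,0,0],
    [0,0,0],
    [0,0,0]
  ],
  "delta_rot": [
    [0,0,-1],
    [0,0,-1],
    [0,0,-1],
    [0,0,-1],
    [0,0,-1],
    [0,0,-0.85],
    [0,0,0]
  ],
  "grip": [50,50,50,50,50,50,50]
}}

```text
time: 49.4
tool_pos: [536.2, 10.1, 159.0]
tcp_rot: [-0.001, 0.004, 1.0, 0.0]
wrist_force: [0.0, -1.0, -1.5]
finger_gap: 0.693
grip_force: 64.6
```

```bash
python3 - <<'E'
from h import *
from scipy.spatial.transform import Rotation as R
st=read_state();q=st["tcp_rot"];m=R.from_quat([q[1],q[2],q[3],q[0]]).as_matrix()
print(st["tool_pos"],q,"heading",np.degrees(np.arctan2(m[1,0],m[0,0])),m[:,2].round(4),st["q"].round(2),st["finger_gap"])
E
```

```text
[536.23035212  10.07467647 159.0218099 ] [-9.78024161e-04  3.92259907e-03  9.99991826e-01  7.45102365e-05] heading 179.550509811606 [-2.e-03  2.e-04 -1.e+00] [-0.08 -0.04  1.99 -0.    1.19 -1.64] 0.6929110720448052
```

Call:
{"fn": "send_rows", "kwargs": {
  "dp": [
    [0.15,1,0],
    [0.15,1,0],
    [0.15,1,0],
    [0.15,1,0],
    [0.15,1,0],
    [0.15,1,0],
    [0.15,1,0],
    [0.15,1,0]
  ],
  "delta_rot": [
    [0,0,0],
    [0,0,0],
    [0,0,0],
    [0,0,0],
    [0,0,0],
    [0,0,0],
    [0,0,0],
    [0,0,0]
  ],
  "grip": [50,50,50,50,50,50,50,50]
}}

```text
time: 50.4
tool_pos: [513.2, 171.8, 159.8]
tcp_rot: [-0.0, 0.004, 1.0, 0.0]
wrist_force: [0.2, -0.5, -1.5]
finger_gap: 0.696
grip_force: 64.7
```

Call:
{"fn": "send_rows", "kwargs": {
  "dp": [
    [0.15,1,0],
    [0.15,1,0],
    [0.15,1,0],
    [0.15,1,0],
    [0.15,1,0],
    [0.15,1,0],
    [0.15,1,0],
    [0.15,1,0]
  ],
  "delta_rot": [
    [0,0,0],
    [0,0,0],
    [0,0,0],
    [0,0,0],
    [0,0,0],
    [0,0,0],
    [0,0,0],
    [0,0,0]
  ],
  "grip": [50,50,50,50,50,50,50,50]
}}

```text
time: 51.4
tool_pos: [490.9, 331.7, 160.1]
tcp_rot: [0.0, 0.003, 1.0, 0.0]
wrist_force: [0.5, -0.2, -0.7]
finger_gap: 0.697
grip_force: 64.7
```

Call:
{"fn": "send_rows", "kwargs": {
  "dp": [
    [0.15,1,0],
    [0.15,1,0],
    [0.15,0.5,0],
    [0,0,0.9],
    [0,0,0],
    [0,0,0],
    [0,0,0]
  ],
  "delta_rot": [
    [0,0,0],
    [0,0,0],
    [0,0,0],
    [0,0,0],
    [0,0,0],
    [0,0,0],
    [0,0,0]
  ],
  "grip": [50,50,50,50,50,50,50]
}}

```text
time: 52.28
tool_pos: [482.8, 380.1, 142.5]
tcp_rot: [0.0, 0.004, 1.0, 0.0]
wrist_force: [1.1, -1.0, -0.8]
finger_gap: 0.694
grip_force: 64.8
```

```bash
cat >> h.py <<'E'
def pose():
    from scipy.spatial.transform import Rotation as R
    st=read_state();q=st["tcp_rot"];m=R.from_quat([q[1],q[2],q[3],q[0]]).as_matrix()
    print(st["tool_pos"].round(1),"heading",np.degrees(np.arctan2(m[1,0],m[0,0])).round(2),m[:,2].round(4),st["wrist_force"].round(1))
E
python3 -c "
from h import *
pose()
s=snap('scene','scene4');q=snap('side','side4')
a=cv2.imread('pics/scene4.png')[180:310,320:450];b=cv2.imread('pics/side4.png')[180:310,100:230]
cv2.imwrite('pics/c8.png',cv2.resize(np.hstack([a,b]),(800,400)))"
```

```text
[482.8 380.1 142.5] heading 179.56 [ 5.e-04  2.e-04 -1.e+00] [ 1.1 -1.  -0.8]
```

View pics/c8.png

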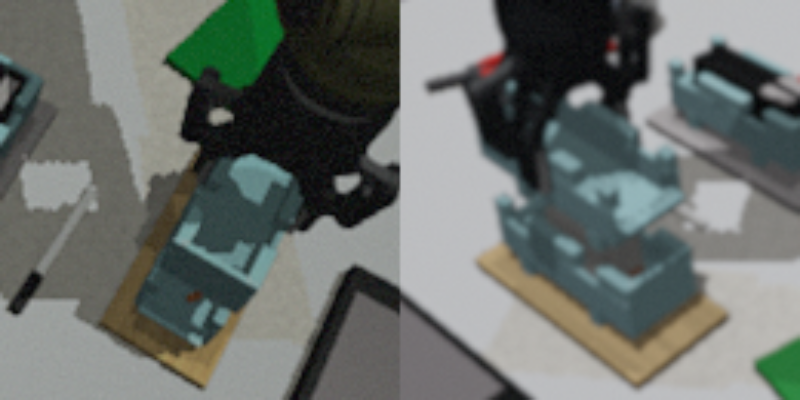

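The deep tote hangs over the cooler tote, turned end for end and lined up. The lower tote's front is at crop (180,330), the upper one's open front is toward the base. Lower it.

Call:
{"fn": "send_rows", "kwargs": {
  "dp": [
    [0.03,0.02,0.5],
    [0,0,0.4],
    [0,0,0],
    [0,0,0],
    [0,0,0]
  ],
  "delta_rot": [
    [0,0,0],
    [0,0,0],
    [0,0,0],
    [0,0,0],
    [0,0,0]
  ],
  "grip": [50,50,50,50,50]
}}

```text
time: 53.0
tool_pos: [482.0, 381.0, 124.5]
tcp_rot: [0.0, 0.004, 1.0, 0.0]
wrist_force: [-0.1, -0.1, -0.8]
finger_gap: 0.689
grip_force: 64.8
```

Call:
{"fn": "send_rows", "kwargs": {
  "dp": [
    [0,0,0.1],
    [0,0,0],
    [0,0,0]
  ],
  "delta_rot": [
    [0,0,0],
    [0,0,0],
    [0,0,0]
  ],
  "grip": [50,50,50]
}}

```text
time: 53.38
tool_pos: [481.8, 380.8, 122.1]
tcp_rot: [-0.0, 0.003, 1.0, 0.0]
wrist_force: [0.2, 0.1, -1.8]
finger_gap: 0.694
grip_force: 64.8
```

Call:
{"fn": "send_rows", "kwargs": {
  "dp": [
    [0,0,0.04],
    [0,0,0],
    [0,0,0],
    [0,0,0],
    [0,0,0],
    [0,0,-0.5],
    [0,0,-1],
    [0,0,-1]
  ],
  "delta_rot": [
    [0,0,0],
    [0,0,0],
    [0,0,0],
    [0,0,0],
    [0,0,0],
    [0,0,0],
    [0,0,0],
    [0,0,0]
  ],
  "grip": [50,50,85,85,85,85,85,85]
}}

```text
time: 54.38
tool_pos: [482.2, 381.1, 173.6]
tcp_rot: [0.001, 0.003, 1.0, 0.0]
wrist_force: [0.8, -0.3, 0.7]
finger_gap: 0.993
grip_force: 0.0
```

Call:
{"fn": "send_rows", "kwargs": {
  "dp": [
    [0,0,-1],
    [0,0,-1],
    [-0.5,0,-1],
    [-1,0,-1],
    [-1,0,-1],
    [-1,0,0],
    [-0.5,0,0],
    [0,0,0]
  ],
  "delta_rot": [
    [0,0,0],
    [0,0,0],
    [0,0,0],
    [0,0,0],
    [0,0,0],
    [0,0,0],
    [0,0,0],
    [0,0,0]
  ],
  "grip": [85,85,85,85,85,85,85,85]
}}

```text
time: 55.38
tool_pos: [562.2, 380.0, 270.7]
tcp_rot: [-0.001, 0.004, 1.0, -0.0]
wrist_force: [-0.2, 0.3, 0.4]
finger_gap: 0.993
grip_force: 0.0
```

```bash
python3 - <<'E'
from h import *
pose()
s=snap("wrist","w10"); np.savez("pics/w10.npz",**s)
for c in blobs(mask(s,(80,45,40),(105,255,255)),500):
    p=cast(s,c,134,True); r=rect(p); print(c.reshape(-1,2).mean(0).round(),r,p.min(0).round(1),p.max(0).round(1))
q=snap('side','side5');z=snap('scene','scene5')
a=cv2.resize(cv2.imread("pics/w10.png")[0:300,100:400],(400,400));b=cv2.resize(cv2.imread('pics/side5.png')[200:300,100:200],(400,400))
cv2.imwrite("pics/c9.png",np.hstack([a,b]))
E
```

```text
[562.2 380.  270.7] heading 179.56 [-1.2e-03 -6.0e-04 -1.0e+00] [-0.2  0.3  0.4]
[ 98. 131.] [512.9 227.7 120.5  65.1   2.4] [453.6 193.6] [572.4 261.5]
[253.  98.] [485.4 380.9 148.8  59.2  -0.5] [410.8 350.8] [560.  410.6]
```

View pics/c9.png

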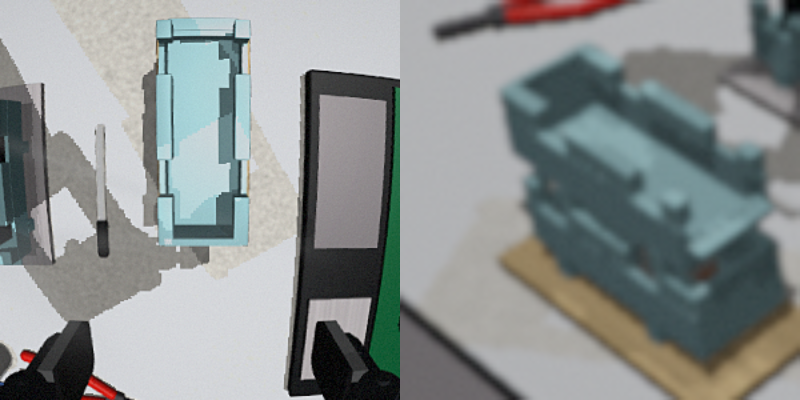

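The deep tote stands level and reversed on the cooler tote, with rims parallel in the side view. As a quick check for heading-dependent camera bias, I compare the steel plate's corners seen from this opposite heading.

```bash
python3 - <<'E'
from h import *
s=dict(np.load("pics/w10.npz"))
print(cast(s,[(139,197.5),(131.5,63)],10,True).round(1).tolist())
im=cv2.imread("pics/w10.png")
a=cv2.resize(im[50:210,100:150],(250,800)[::1]) if 0 else cv2.resize(im[180:210,120:150],(390,390),interpolation=cv2.INTER_NEAREST)
b=cv2.resize(im[50:80,115:145],(390,390),interpolation=cv2.INTER_NEAREST)
cv2.imwrite("pics/c10.png",np.hstack([a,b]))
E
```

```text
[[614.2, 220.7], [428.7, 223.3]]
```

View pics/c10.png

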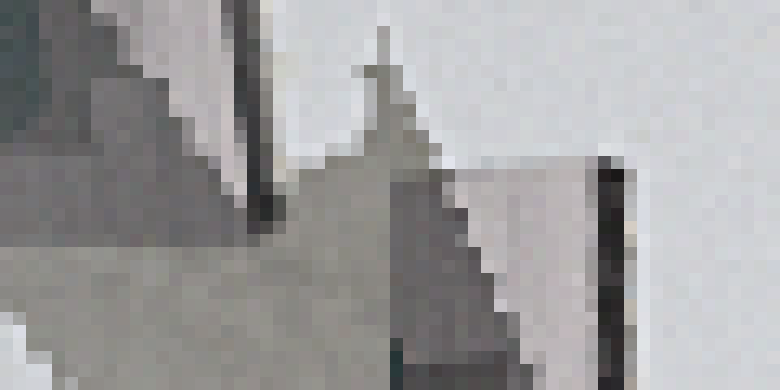

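The corners give steel plate x of about 427–614.7 from this heading, centre 521, against 520.3 before. The bias is under 1 mm, so the stack is square enough. Now the low tote.

Call:
{"fn": "send_rows", "kwargs": {
  "dp": [
    [-0.2,-1,0],
    [-0.2,-1,0],
    [-0.2,-1,0],
    [-0.2,-1,0],
    [0,-1,0],
    [0,-1,0],
    [0,-1,0],
    [0,-1,0]
  ],
  "delta_rot": [
    [0,0,0],
    [0,0,0],
    [0,0,0],
    [0,0,0],
    [0,0,0],
    [0,0,0],
    [0,0,0],
    [0,0,0]
  ],
  "grip": [85,85,85,85,85,85,85,85]
}}

```text
time: 56.52
tool_pos: [576.6, 218.9, 271.4]
tcp_rot: [0.0, 0.003, 1.0, -0.0]
wrist_force: [0.3, 0.4, -0.5]
finger_gap: 0.995
grip_force: 0.0
```

Call:
{"fn": "send_rows", "kwargs": {
  "dp": [
    [0,-1,0],
    [0,-1,0],
    [0,-1,0],
    [0,-1,0],
    [0,-1,0],
    [0,-1,0],
    [0,-1,0],
    [0,-1,0]
  ],
  "delta_rot": [
    [0,0,0],
    [0,0,0],
    [0,0,0],
    [0,0,0],
    [0,0,0],
    [0,0,0],
    [0,0,0],
    [0,0,0]
  ],
  "grip": [85,85,85,85,85,85,85,85]
}}

```text
time: 57.52
tool_pos: [575.6, 58.8, 271.3]
tcp_rot: [0.0, 0.003, 1.0, 0.0]
wrist_force: [0.2, 0.1, -1.0]
finger_gap: 0.997
grip_force: 0.0
```

Call:
{"fn": "send_rows", "kwargs": {
  "dp": [
    [0,-1,0.1],
    [0,-1,0.1],
    [0,-1,0.1],
    [0,-1,0.1],
    [0,-1,0.1],
    [0,-1,0.1],
    [0,-1,0.1],
    [0,-1,0.1]
  ],
  "delta_rot": [
    [0,0,0],
    [0,0,0],
    [0,0,0],
    [0,0,0],
    [0,0,0],
    [0,0,0],
    [0,0,0],
    [0,0,0]
  ],
  "grip": [85,85,85,85,85,85,85,85]
}}

```text
time: 58.52
tool_pos: [574.5, -101.2, 255.2]
tcp_rot: [0.0, 0.004, 1.0, 0.0]
wrist_force: [-0.7, -0.2, 0.3]
finger_gap: 0.998
grip_force: 0.0
```

Call:
{"fn": "send_rows", "kwargs": {
  "dp": [
    [0,-1,0],
    [0,-1,0],
    [0,-1,0],
    [0,-1,0],
    [0,-0.4,0],
    [0,0,0],
    [0,0,0]
  ],
  "delta_rot": [
    [0,0,0.55],
    [0,0,0],
    [0,0,0],
    [0,0,0],
    [0,0,0],
    [0,0,0],
    [0,0,0]
  ],
  "grip": [85,85,85,85,85,85,85]
}}

```text
time: 59.4
tool_pos: [570.9, -187.3, 255.3]
tcp_rot: [-0.0, 0.025, 1.0, 0.0]
wrist_force: [-0.7, -0.0, 0.2]
finger_gap: 0.995
grip_force: 0.0
```

```bash
python3 - <<'E'
from h import *
s=snap("wrist","w11"); np.savez("pics/w11.npz",**s); pose()
for c in blobs(mask(s,(80,45,40),(105,255,255)),500):
    p=cast(s,c,46,True); r=rect(p); t=np.radians(r[4]); ax=np.array([np.cos(t),np.sin(t)])
    print(c.reshape(-1,2).mean(0).round(),r,"origin",(r[:2]-ax*(r[2]/2-75)).round(1))
E
```

```text
[ 570.9 -187.2  255.3] heading 177.12 [ 0.e+00  2.e-04 -1.e+00] [ 0.7  0.3 -0.6]
[ 22. 312.] [ 840.5 -679.1  395.9   90.6  -48.1] origin [ 758.4 -587.6]
[493. 129.] [525.  157.5 162.4  93.2   6.5] origin [518.8 156.8]
[248. 120.] [ 521.8 -190.   153.8   58.1   -2.5] origin [ 519.9 -189.9]
```

Call:
{"fn": "send_rows", "kwargs": {
  "dp": [
    [0.85,-0.09,0],
    [0.85,-0.09,0],
    [0.83,-0.08,0],
    [0,0,1],
    [0,0,1],
    [0,0,1],
    [0,0,1],
    [0,0,1]
  ],
  "delta_rot": [
    [0,0,0],
    [0,0,0],
    [0,0,0],
    [0,0,0],
    [0,0,0],
    [0,0,0],
    [0,0,0],
    [0,0,0]
  ],
  "grip": [85,85,85,85,85,85,85,85]
}}

```text
time: 60.45
tool_pos: [520.0, -190.2, 153.4]
tcp_rot: [-0.0, 0.025, 1.0, 0.0]
wrist_force: [-0.1, -0.3, 0.2]
finger_gap: 0.993
grip_force: 0.0
```

Call:
{"fn": "send_rows", "kwargs": {
  "dp": [
    [0,0,1],
    [0,0,1],
    [0,0,1],
    [0,0,1],
    [0,0,1],
    [0,0,0.8],
    [0,0,0],
    [0,0,0]
  ],
  "delta_rot": [
    [0,0,0],
    [0,0,0],
    [0,0,0],
    [0,0,0],
    [0,0,0],
    [0,0,0],
    [0,0,0],
    [0,0,0]
  ],
  "grip": [85,85,85,85,85,85,85,50]
}}

```text
time: 61.45
tool_pos: [520.6, -190.6, 39.9]
tcp_rot: [0.0, 0.025, 1.0, -0.0]
wrist_force: [0.5, -0.0, 0.2]
finger_gap: 0.812
grip_force: 0.0
```

Call:
{"fn": "send_rows", "kwargs": {
  "dp": [
    [0,0,0],
    [0,0,0],
    [0,0,0],
    [0,0,0]
  ],
  "delta_rot": [
    [0,0,0],
    [0,0,0],
    [0,0,0],
    [0,0,0]
  ],
  "grip": [50,50,50,50]
}}

```text
time: 61.95
tool_pos: [521.1, -190.8, 40.7]
tcp_rot: [0.001, 0.025, 1.0, -0.001]
wrist_force: [0.4, 0.2, 6.0]
finger_gap: 0.693
grip_force: 66.3
```

Call:
{"fn": "send_rows", "kwargs": {
  "dp": [
    [0,0,-1],
    [0,0,-1],
    [0,0,-1],
    [0,0,-1],
    [0,0,-1],
    [0,0,-0.5],
    [0,0,0]
  ],
  "delta_rot": [
    [0,0,0],
    [0,0,0],
    [0,0,0],
    [0,0,0],
    [0,0,0],
    [0,0,0],
    [0,0,0]
  ],
  "grip": [50,50,50,50,50,50,50]
}}

```text
time: 62.82
tool_pos: [520.6, -190.6, 150.4]
tcp_rot: [0.001, 0.025, 1.0, -0.0]
wrist_force: [0.1, 0.7, -1.3]
finger_gap: 0.691
grip_force: 65.7
```

Call:
{"fn": "send_rows", "kwargs": {
  "dp": [
    [0,0,0],
    [0,0,0],
    [0,0,0],
    [0,0,0],
    [0,0,0],
    [0,0,0],
    [0,0,0],
    [0,0,0]
  ],
  "delta_rot": [
    [0,0,1],
    [0,0,1],
    [0,0,1],
    [0,0,1],
    [0,0,1],
    [0,0,1],
    [0,0,1],
    [0,0,1]
  ],
  "grip": [50,50,50,50,50,50,50,50]
}}

```text
time: 63.82
tool_pos: [519.3, -190.0, 147.8]
tcp_rot: [-0.001, 0.34, 0.94, 0.0]
wrist_force: [-0.4, 0.0, -1.2]
finger_gap: 0.696
grip_force: 65.7
```

Call:
{"fn": "send_rows", "kwargs": {
  "dp": [
    [0,0,0],
    [0,0,0],
    [0,0,0],
    [0,0,0],
    [0,0,0],
    [0,0,0],
    [0,0,0],
    [0,0,0]
  ],
  "delta_rot": [
    [0,0,1],
    [0,0,1],
    [0,0,1],
    [0,0,1],
    [0,0,1],
    [0,0,1],
    [0,0,1],
    [0,0,1]
  ],
  "grip": [50,50,50,50,50,50,50,50]
}}

```text
time: 64.82
tool_pos: [519.3, -190.0, 147.9]
tcp_rot: [-0.001, 0.618, 0.786, -0.0]
wrist_force: [-0.0, -0.7, -1.5]
finger_gap: 0.694
grip_force: 65.7
```

Call:
{"fn": "send_rows", "kwargs": {
  "dp": [
    [0,0,0],
    [0,0,0],
    [0,0,0],
    [0,0,0],
    [0,0,0],
    [0,0,0],
    [0,0,0],
    [0,0,0]
  ],
  "delta_rot": [
    [0,0,1],
    [0,0,1],
    [0,0,1],
    [0,0,1],
    [0,0,1],
    [0,0,1],
    [0,0,1],
    [0,0,1]
  ],
  "grip": [50,50,50,50,50,50,50,50]
}}

```text
time: 65.82
tool_pos: [519.3, -190.0, 147.8]
tcp_rot: [-0.001, 0.834, 0.551, -0.001]
wrist_force: [-0.3, 0.8, -1.1]
finger_gap: 0.692
grip_force: 65.7
```

Call:
{"fn": "send_rows", "kwargs": {
  "dp": [
    [0,0,0],
    [0,0,0],
    [0,0,0],
    [0,0,0],
    [0,0,0],
    [0,0,0],
    [0,0,0],
    [0,0,0]
  ],
  "delta_rot": [
    [0,0,1],
    [0,0,1],
    [0,0,1],
    [0,0,1],
    [0,0,1],
    [0,0,1],
    [0,0,1],
    [0,0,1]
  ],
  "grip": [50,50,50,50,50,50,50,50]
}}

```text
time: 66.82
tool_pos: [519.3, -190.0, 147.8]
tcp_rot: [-0.001, 0.965, 0.261, -0.001]
wrist_force: [0.4, 0.6, -0.9]
finger_gap: 0.691
grip_force: 65.7
```

Call:
{"fn": "send_rows", "kwargs": {
  "dp": [
    [0,0,0],
    [0,0,0],
    [0,0,0],
    [0,0,0],
    [0,0,0],
    [0,0,0],
    [0,0,0],
    [0,0,0]
  ],
  "delta_rot": [
    [0,0,1],
    [0,0,1],
    [0,0,1],
    [0,0,1],
    [0,0,1],
    [0,0,1],
    [0,0,0.74],
    [0,0,0]
  ],
  "grip": [50,50,50,50,50,50,50,50]
}}

```text
time: 67.82
tool_pos: [519.4, -190.1, 148.0]
tcp_rot: [-0.001, 1.0, -0.004, -0.001]
wrist_force: [-0.1, -0.2, -1.3]
finger_gap: 0.693
grip_force: 65.7
```

```bash
python3 -c "
from h import *
pose()"
```

```text
[ 519.4 -190.1  148. ] heading -0.45 [-0.0021  0.001  -1.    ] [-0.1 -0.2 -1.3]
```

Call:
{"fn": "send_rows", "kwargs": {
  "dp": [
    [0,-1,0],
    [0,-1,0],
    [0,-1,0],
    [0,-1,0],
    [0,-1,0],
    [0,-1,0],
    [0,-1,0],
    [0,-1,0]
  ],
  "delta_rot": [
    [0,0,0],
    [0,0,0],
    [0,0,0],
    [0,0,0],
    [0,0,0],
    [0,0,0],
    [0,0,0],
    [0,0,0]
  ],
  "grip": [50,50,50,50,50,50,50,50]
}}

```text
time: 68.82
tool_pos: [521.4, -29.0, 149.3]
tcp_rot: [0.0, 1.0, -0.004, 0.0]
wrist_force: [0.0, 0.5, -2.3]
finger_gap: 0.686
grip_force: 65.7
```

Call:
{"fn": "send_rows", "kwargs": {
  "dp": [
    [0,-1,0],
    [0,-1,0],
    [0,-1,0],
    [0,-1,0],
    [0,-1,0],
    [0,-1,0],
    [0,-1,0],
    [0,-1,0]
  ],
  "delta_rot": [
    [0,0,0],
    [0,0,0],
    [0,0,0],
    [0,0,0],
    [0,0,0],
    [0,0,0],
    [0,0,0],
    [0,0,0]
  ],
  "grip": [50,50,50,50,50,50,50,50]
}}

```text
time: 69.82
tool_pos: [522.7, 131.0, 149.3]
tcp_rot: [-0.0, 1.0, -0.004, 0.0]
wrist_force: [0.7, 0.3, -0.6]
finger_gap: 0.69
grip_force: 65.7
```

Call:
{"fn": "send_rows", "kwargs": {
  "dp": [
    [-0.12,-1,0],
    [0,-1,0],
    [0,-0.3,0],
    [0,0,0.9],
    [0,0,0],
    [0,0,0],
    [0,0,0]
  ],
  "delta_rot": [
    [0,0,0],
    [0,0,0],
    [0,0,0],
    [0,0,0],
    [0,0,0],
    [0,0,0],
    [0,0,0]
  ],
  "grip": [50,50,50,50,50,50,50]
}}

```text
time: 70.7
tool_pos: [521.1, 175.3, 131.6]
tcp_rot: [-0.0, 1.0, -0.005, 0.0]
wrist_force: [-0.6, -0.2, -1.7]
finger_gap: 0.691
grip_force: 65.7
```

Call:
{"fn": "send_rows", "kwargs": {
  "dp": [
    [-0.06,-0.02,0.5],
    [0,0,0.35],
    [0,0,0],
    [0,0,0],
    [0,0,0]
  ],
  "delta_rot": [
    [0,0,0],
    [0,0,0],
    [0,0,0],
    [0,0,0],
    [0,0,0]
  ],
  "grip": [50,50,50,50,50]
}}

```text
time: 71.32
tool_pos: [519.7, 176.1, 114.5]
tcp_rot: [-0.0, 1.0, -0.004, 0.0]
wrist_force: [0.1, -0.3, -1.2]
finger_gap: 0.693
grip_force: 65.7
```

Call:
{"fn": "send_rows", "kwargs": {
  "dp": [
    [0,0,0.1],
    [0,0,0],
    [0,0,0]
  ],
  "delta_rot": [
    [0,0,0],
    [0,0,0],
    [0,0,0]
  ],
  "grip": [50,50,50]
}}

```text
time: 71.7
tool_pos: [520.0, 176.2, 112.7]
tcp_rot: [-0.0, 1.0, -0.004, 0.0]
wrist_force: [0.1, -0.1, 0.6]
finger_gap: 0.69
grip_force: 66.0
```

Seated (force sign changed). Release, retreat and check.

Call:
{"fn": "send_rows", "kwargs": {
  "dp": [
    [0,0,0],
    [0,0,0],
    [0,0,0],
    [0,0,0],
    [0,0,-0.5],
    [0,0,-1],
    [0,0,-1],
    [0,0,-1]
  ],
  "delta_rot": [
    [0,0,0],
    [0,0,0],
    [0,0,0],
    [0,0,0],
    [0,0,0],
    [0,0,0],
    [0,0,0],
    [0,0,0]
  ],
  "grip": [85,85,85,85,85,85,85,85]
}}

```text
time: 72.7
tool_pos: [520.1, 176.2, 184.8]
tcp_rot: [-0.0, 1.0, -0.004, 0.001]
wrist_force: [-0.3, 0.4, 0.0]
finger_gap: 0.995
grip_force: 0.0
```

Call:
{"fn": "send_rows", "kwargs": {
  "dp": [
    [0,0,-1],
    [0,0,-1],
    [-0.5,0,-1],
    [-1,0,-1],
    [-1,0,-1],
    [-0.5,0,0],
    [0,0,0],
    [0,0,0]
  ],
  "delta_rot": [
    [0,0,0],
    [0,0,0],
    [0,0,0],
    [0,0,0],
    [0,0,0],
    [0,0,0],
    [0,0,0],
    [0,0,0]
  ],
  "grip": [85,85,85,85,85,85,85,85]
}}

```text
time: 73.7
tool_pos: [459.4, 176.4, 281.1]
tcp_rot: [0.0, 1.0, -0.004, -0.001]
wrist_force: [0.2, -0.1, -0.4]
finger_gap: 0.995
grip_force: 0.0
```

```bash
python3 - <<'E'
from h import *
pose()
s=snap("wrist","w12")
for c in blobs(mask(s,(80,45,40),(105,255,255)),500):
    p=cast(s,c,118,True); print(c.reshape(-1,2).mean(0).round(),rect(p),p.min(0).round(1),p.max(0).round(1))
snap('side','side6');snap('scene','scene6')
a=cv2.resize(cv2.imread("pics/scene6.png")[170:310,260:430],(400,330));b=cv2.resize(cv2.imread('pics/side6.png')[160:300,100:270],(400,330))
cv2.imwrite("pics/c11.png",np.hstack([a,b]))
E
```

```text
[459.4 176.4 281.1] heading -0.49 [-1.7e-03 -5.0e-04 -1.0e+00] [ 0.2 -0.1 -0.4]
[253. 137.] [496.3 176.2 102.4  58.3  -0.7] [445.  146.5] [547.2 205.8]
[ 83. 159.] [ 4.840e+02  3.645e+02  1.581e+02  1.217e+02 -4.000e-01] [405.  303.7] [563.3 425.4]
[258.  58.] [574.9 175.1  57.4  45.7  89.4] [551.9 146.2] [597.4 203.9]
```

View pics/c11.png

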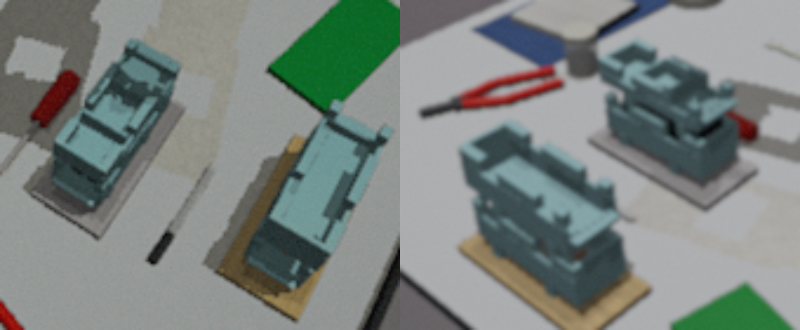

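Both stacks stand level and reversed on their plates, the jar is untouched, and the low tote is within about 1–2 mm of the battery tote. Handing in.

```bash
python3 -c "
from bench import *
print(sign_off())"
```

```text
the job is handed in; nothing more can be done
None
```

The job is handed in at about 74 s of robot time; the result wasn't reported back. The cooler tote is on the wooden plate with the deep tote reversed on top, and the battery tote is on the steel plate with the low tote reversed on top. In the last pictures both stacks stood level and within about 2 mm of square; the screw jar was not touched.

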